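# Unload the engraving nest into the parts case

## Task

Open the parts case until its lid rests back on its stop, then unload every engraved aluminium blank from the wooden nest: tip each one up by pressing down its end over the finger scoop, lift it out by the raised end and lay it flat on the floor of the case, none on top of another. When the nest is empty, close the lid fully, and do not disturb the bottle, cup, vase, spools and calipers standing about.

Things in the scene. Friction and masses are not known exactly. Their poses are not given: they have to be found in the camera images.
- blank1_c (a point): Centre of engraved aluminium blank 1 of 4 (may be absent): a plain bar 60 mm long (its x), 30 mm wide (its y), 18 mm thick (its z, up at the start), about 90 g. At the start it lies in pocket 1 of the nest, its +x end over the well.
- blank2_c (a point): Centre of engraved aluminium blank 2 of 4 (may be absent): a plain bar 60 mm long (its x), 30 mm wide (its y), 18 mm thick (its z, up at the start), about 90 g. At the start it lies in pocket 2 of the nest, its +x end over the well.
- blank3_c (a point): Centre of engraved aluminium blank 3 of 4 (may be absent): a plain bar 60 mm long (its x), 30 mm wide (its y), 18 mm thick (its z, up at the start), about 90 g. At the start it lies in pocket 3 of the nest, its +x end over the well.
- blank4_c (a point): Centre of engraved aluminium blank 4 of 4 (may be absent): a plain bar 60 mm long (its x), 30 mm wide (its y), 18 mm thick (its z, up at the start), about 90 g. At the start it lies in pocket 4 of the nest, its +x end over the well.
- nest: Fixed plywood nest. Origin: centre of its underside; z up, x away from the robot at yaw 0, y along the row. Outline x -40 to +58 mm, y -104 to +104 mm, 39 mm tall. Pockets 1 to 4 at y = -75, -25, 25, 75 mm; each holds at most one blank lengthwise along x, centre at x = 0, top 1 mm below the nest's top. A blank in its pocket is just stable, with no room for fingers round it.
- pocket1 (a point): Middle of pocket 1 at the nest's top face, 39 mm above the table, axes as the nest's. Every pocket: 33 mm wide, floor 20 mm above the table from x = -31 to +2 mm only; from x = +2 to +50 mm it opens into a well (finger scoop) 42 mm wide, bottom 3 mm above the table, a ramp rising from x = 27 at the bottom to x = 45 mm, 26 mm high. 20 mm gap past the blank's +x end.
- pocket2 (a point): Same point of pocket 2. Pressing a blank's +x end down tips it over the floor's edge at x = +2 mm: a fingertip centred at x about 28 mm, bearing on the blank only beyond x = 14 mm (nearer the edge it jams), going 8 to 11 mm below the nest's top; a few N.
- pocket3 (a point): Same point of pocket 3. A tipped blank stays tipped by itself when the finger leaves, about 37 degrees: its +x end down on the well's bottom, its -x end raised. A blank that was knocked towards the well may stick half tipped against the ramp: press it again, harder (up to 25 N).
- pocket4 (a point): Same point of pocket 4. A tipped blank's raised end has its top edge about 15 mm above the nest's top, at x about -13 mm, its lower edge about level with it; there it can be pinched across its 30 mm width.
- case_in (a point): Centre of the inner floor of the fixed open-topped case, 4 mm above the table; axes of the case: x towards the hinge (away from the robot at yaw 0), y along the hinge, z up. Case outside 120 mm (x) by 250 mm (y) by 45 mm tall, walls 4 mm, inside 112 by 242 mm; 41 mm from floor to rim.
- lid (a joint): Lid angle in rad: 0 closed, 1.9 resting back on its stop. The lid is a plate 120 by 250 by 6 mm, hinged along the case's far (+x) rim, 46 mm above the table; a stiff hinge holds it at any angle (about 4 N at the bar moves it). It may start ajar.
- lid_hinge (a point): Middle of the lid's hinge line, on the case's +x rim; its axes turn with the lid: x continues the plate outwards past the hinge (the plate runs to x = -120 mm), y along the hinge, z out of the lid's outer (top) face.
- lid_handle (a point): Middle of the lid's handle, a round steel bar 11 mm thick, 100 mm long, along the lid's y; it stands 35 mm off the lid's outer face, 108 mm from the hinge (at x = -108, z = +41 mm from the hinge in the lid's axes). The gap under it is 29 mm; it can be pinched from above with one finger on either side and carried round.
- glue: White glue bottle, 36 mm across, 85 mm tall (origin: underside). Leave alone.
- cup: White cup, 72 mm across, 80 mm tall (origin: underside). Leave alone.
- printed_vase: Orange printed vase, 60 mm across, 60 mm tall (origin: underside). Leave alone.
- spool: Filament spool lying flat, 130 mm across, 48 mm tall (origin: underside). Leave alone.
- spool2: Another such spool. Leave alone.
- calipers: Calipers lying flat, 170 mm long along x, 12 mm tall (origin: underside). Leave alone.
Not all that is in view belongs to the job. What is shaped like the part that bears blank4_c but yellow is not meant.

How it is judged (in metres and radians):
On the way, in this order (a step that is already met when the one before it is completed fails the run):
1. the lid is open and rests back on its stop (value of joint lid above 1.8 rad), for 0.3 s.
2. every blank lies flat on the floor of the open case (x of blank1_c in the frame of case_in between -0.056 and 0.056 m and y of blank1_c in the frame of case_in between -0.121 and 0.121 m and z of blank1_c in the frame of case_in between 0 and 0.013 m and angle between the z axis of each of blank1_c, blank2_c, blank3_c, blank4_c and the z axis of case_in, either way round below 0.15 rad and x of blank2_c in the frame of case_in between -0.056 and 0.056 m and y of blank2_c in the frame of case_in between -0.121 and 0.121 m and z of blank2_c in the frame of case_in between 0 and 0.013 m and x of blank3_c in the frame of case_in between -0.056 and 0.056 m and y of blank3_c in the frame of case_in between -0.121 and 0.121 m and z of blank3_c in the frame of case_in between 0 and 0.013 m and x of blank4_c in the frame of case_in between -0.056 and 0.056 m and y of blank4_c in the frame of case_in between -0.121 and 0.121 m and z of blank4_c in the frame of case_in between 0 and 0.013 m and value of joint lid above 1.3 rad), for 0.3 s.
3. the lid is closed again (value of joint lid below 0.06 rad), for 0.3 s.
At the end, for the whole second after the job is handed in: Every blank present lies inside the case, flat (within 0.15 rad) on its floor (centre less than 13 mm above it), and the lid is closed (joint below 0.06 rad). On the way the lid was opened to its stop (above 1.8 rad) and was still open (above 1.3 rad) when the last blank lay in the case (x of blank1_c in the frame of case_in between -0.056 and 0.056 m and y of blank1_c in the frame of case_in between -0.121 and 0.121 m and z of blank1_c in the frame of case_in between 0 and 0.013 m and angle between the z axis of each of blank1_c, blank2_c, blank3_c, blank4_c and the z axis of case_in, either way round below 0.15 rad and x of blank2_c in the frame of case_in between -0.056 and 0.056 m and y of blank2_c in the frame of case_in between -0.121 and 0.121 m and z of blank2_c in the frame of case_in between 0 and 0.013 m and x of blank3_c in the frame of case_in between -0.056 and 0.056 m and y of blank3_c in the frame of case_in between -0.121 and 0.121 m and z of blank3_c in the frame of case_in between 0 and 0.013 m and x of blank4_c in the frame of case_in between -0.056 and 0.056 m and y of blank4_c in the frame of case_in between -0.121 and 0.121 m and z of blank4_c in the frame of case_in between 0 and 0.013 m and value of joint lid below 0.06 rad); the robot touches nothing.
It fails at once if the bottle, cup, vase, a spool or the calipers is shoved more than 30 mm (distance of any of glue, cup, printed_vase, spool, spool2, calipers from where it was at the start of the episode above 0.03 m).
Of blank1, blank2, blank3, blank4 only 3 to 4 are there at a start; the rules pass over those that are not, and their reading is None.
At some moment in a run one of blank1, blank2, blank3, blank4 may be knocked a few centimetres aside while the robot is not near it.
Once in a run the grip may slacken for a moment while it holds something.
It also fails if it takes over 210 s, if anything falls off the work surface, if the arm or the gripper's body presses on something with over 40 N, if the wrist force passes 120 N, or if a joint passes its speed limit or range.

## Robot

A 6-joint arm with a two-finger parallel gripper is mounted at the origin on the work surface. World frame = base frame: x ahead of the robot, y to its left, z up, the work surface at z = 0. Lengths are in mm, angles in degrees, forces in N, time in s.
With the tool pointing down it reaches from about 300 to 825 mm from the base axis. Payload 5.4 kg.
Tool frame: the origin (TCP) lies at the very end of the fingers, on their centre line; the grasp point (between the pads) lies 19 mm behind it (env.tcp_to_grasp is the distance from the TCP to the grasp point, in mm); z points along the fingers, y is the direction in which the jaws open and shut (so a half turn about z gives the same grasp; the last joint's range is limited). The gripper opens to 92 mm and grips with 3 to 60 N. Pads are 20 mm wide; open, the fingers measure 128 mm over their backs; the gripper's body (75 mm by 189 mm) begins 69 mm behind the grasp point.
Start: joints at [62.504, 9.076, 91.501, -0, 79.423, -12.038], TCP at [153.27, 554.179, 214.601] pointing down, gripper open.
Joint ranges: [-166.64, 166.64], [-54.1, 131.32], [10.49, 154.53], [-73.88, 253.88], [9.74, 151.15], [-171.62, 171.62]. Speed limits (degrees/s): [147.25, 147.25, 180, 180, 180, 180].

## Interface

Orientations are given as [roll, pitch, yaw] about the fixed x, y, z axes, in that order (R = Rz(yaw) Ry(pitch) Rx(roll)).
In Python, from station import env gives the robot as it stands.
- The arm moves only by the tool play_rows, never from a script. Its argument "commands" is text: rows parted by semicolons, each of 7 numbers parted by spaces: the shift along the world's x, y, z in mm, then the turn, a rotation vector about the world's x, y, z in degrees, then the opening, from 0 (shut) to 1 (fully open). A call has 1 to 10 rows; each row shifts and turns the commanded pose from where the row before left it; what a row does not reach is not made up. A row lasts 1/10 s, in which the tool goes at most 50 mm and 8.59 degrees, less where a joint would pass 70% of its speed; a pose out of reach is approached as far as the arm can. A call is refused whole if a number of a shift passes 50 or a number of a turn 8.59, either way. A call with a gripper value outside its range is refused whole. The fingers move at their own pace and stop on an object; the grip force is fixed at half the most. Time passes only in rows, so rows that do not move let the fingers close. It gives the time, the measured TCP pose, the force and the opening at its end, in the units of the state.
- env.read_state(): the state, without advancing time (a new reading comes with each control period).
- env.camera(name): name is "scene" or "side" or "wrist"; returns a dict with "img" (400x640x3 uint8, red, green, blue), "vfov" (degrees; the focal length in pixels is half the picture's height over the tangent of half this angle, whatever the lens; pixels are square), "cx", "cy" (the principal point, pixels), "R" (3x3) and "t" (3): a world point X has camera coordinates R X + t; the wrist camera has in their place "mount" (4x4, takes a point from camera to tool coordinates, whose origin is the TCP and whose axes are the flange's). Camera axes: x right, y down, z forward; pixel columns grow to the right and rows downward; lengths in mm; the calibration is good to about 2 mm. A picture is of the moment at which its call begins: read the wrist's pose just before it. There is no depth.
- env.job_done(): hands the job in, once; it reports no verdict.
The state is a dict: "time": time; "joint_pos": joint angles; "qd": joint speeds; "effort": joint torques, N m; "tcp_pos": TCP position; "ee_rot": TCP orientation; "force": force on the tool from outside, world axes, zero at the start; "moment": the same for the moment, N m; "opening": finger opening in mm.
Only numpy, scipy, OpenCV 4.12 (cv2) and the standard library are available. Lean on these libraries where they do the work, as an engineer would, in place of code of your own. Each camera call takes 0.05 s, during which the arm holds its last target.

## Working session

There is one attempt and no reset: what is moved stays moved. The work goes in short steps, Python scripts to look and compute and a tool call to move; the robot and the scene stay as the last step left them, time stands still between calls to the robot, and variables do not carry over. Pictures are saved under pics/ and viewed, and the job is handed in when it is done.

Besides the shell and the picture viewer there is one more tool, called after "Emit:" as name(argument=value, ...) on one line, values as JSON. play_rows: Moves the arm, as the interface text tells. Its arguments: {"type":"object","properties":{"commands":{"type":"string"}},"required":["commands"]}

```bash
ls; mkdir -p pics
python3 - <<'E'
from station import env
import cv2
s=env.read_state();print(s)
for n in ["scene","side","wrist"]:
    c=env.camera(n);cv2.imwrite(f"pics/{n}0.png",c["img"][:,:,::-1])
    print(n,{k:v for k,v in c.items() if k!="img"})
E
```

```text
pics
{'time': 0.0, 'joint_pos': array([ 6.25039770e+01,  9.11400729e+00,  9.15731283e+01,  6.79719293e-04,
        7.94235748e+01, -1.20376063e+01]), 'qd': array([-0.08180444,  0.04258386,  0.02049179, -0.11624204,  0.00567852,
       -0.05989875]), 'effort': array([-4.45506885e-04, -3.85568082e+01, -3.22107232e+01,  7.00936024e-02,
        3.78144078e-02, -1.23095001e-04]), 'tcp_pos': array([152.97164135, 553.61346185, 213.59728629]), 'ee_rot': array([-1.79891863e+02, -2.37422916e-02,  1.64541436e+02]), 'force': array([ 0.16201081,  0.17259308, -0.23263628]), 'moment': array([0.01184238, 0.0321667 , 0.00539214]), 'opening': 91.92258511032269}
scene {'vfov': 44.21113757140132, 'cx': 320.7972142831648, 'cy': 188.89091368234503, 'R': array([[-0.11511033,  0.9933507 , -0.00199914],
       [ 0.68824019,  0.07830234, -0.72124488],
       [-0.71629257, -0.08439863, -0.69267729]]), 't': array([  76.24526636, -335.12467089, 1782.76189069])}
side {'vfov': 56.825230061119676, 'cx': 321.9968465053495, 'cy': 197.56276566289893, 'R': array([[-0.88152671, -0.47159299, -0.02259884],
       [-0.25022143,  0.50724589, -0.82467621],
       [ 0.40037468, -0.72131939, -0.56515347]]), 't': array([509.92830563, 190.60884661, 824.74442106])}
wrist {'vfov': 58.49708106438068, 'cx': 316.7117022973223, 'cy': 196.92692861241656, 'mount': array([[ 5.89184842e-05, -9.58619248e-01, -2.84691295e-01,
         8.09384334e+01],
       [ 9.99999968e-01,  1.26740529e-04, -2.19808014e-04,
        -3.73118965e-01],
       [ 2.46794118e-04, -2.84691273e-01,  9.58619225e-01,
        -1.69998382e+02],
       [ 0.00000000e+00,  0.00000000e+00,  0.00000000e+00,
         1.00000000e+00]])}
```

View pics/scene0.png

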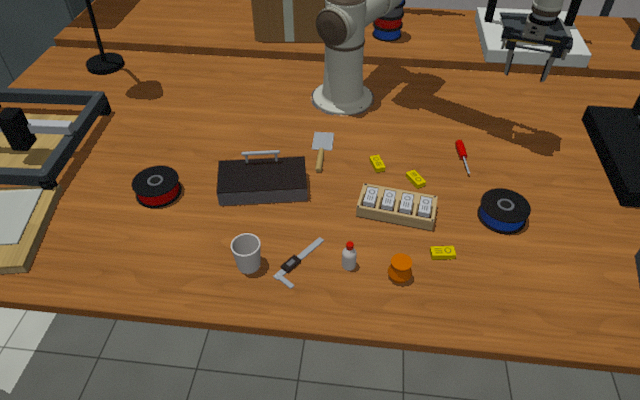

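View pics/side0.png

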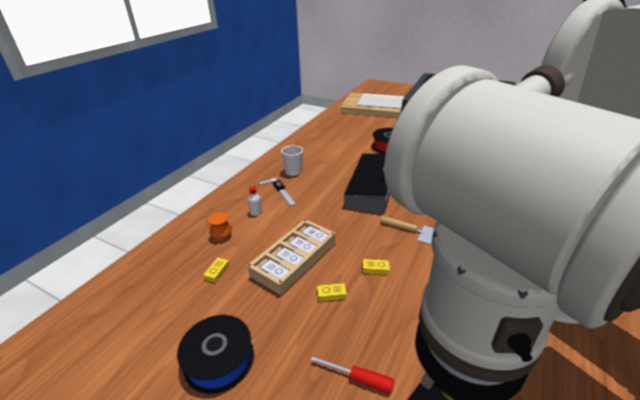

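View pics/wrist0.png

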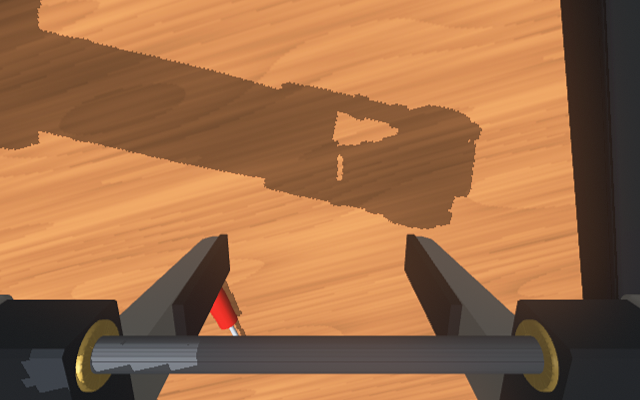

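```bash
cat > h.py <<'E'
import numpy as np, cv2
from station import env
from scipy.spatial.transform import Rotation as Ro
def pose():
    s=env.read_state(); T=np.eye(4)
    T[:3,:3]=Ro.from_euler('xyz',s['ee_rot'],degrees=True).as_matrix(); T[:3,3]=s['tcp_pos']; return s,T
def cam(n,save=None):
    s,T=pose(); c=env.camera(n); f=200/np.tan(np.radians(c['vfov']/2))
    if n=='wrist':
        M=T@c['mount']; R=M[:3,:3].T; t=-R@M[:3,3]
    else: R,t=np.array(c['R']),np.array(c['t'])
    if save: cv2.imwrite(f'pics/{save}.png',c['img'][:,:,::-1])
    return dict(img=c['img'],f=f,cx=c['cx'],cy=c['cy'],R=R,t=t,s=s)
def ray(c,u,v):
    d=c['R'].T@np.array([(u-c['cx'])/c['f'],(v-c['cy'])/c['f'],1]); return -c['R'].T@c['t'],d
def onz(c,u,v,z):
    o,d=ray(c,u,v); return o+d*(z-o[2])/d[2]
def proj(c,X):
    p=c['R']@np.array(X,float)+c['t']; return np.array([c['cx']+c['f']*p[0]/p[2],c['cy']+c['f']*p[1]/p[2]])
E
python3 - <<'E'
from h import *
c=cam('scene')
im=c['img'][120:300,100:560,::-1]
cv2.imwrite('pics/a.png',cv2.resize(im[0:130,90:360],None,fx=2.9,fy=2.9,interpolation=cv2.INTER_CUBIC))
for n,u,v,z in [('cup',247,268,0),('glue',349,268,0),('vase',401,280,0),('sp',157,195,0),('sp2',504,215,0),('cal',300,258,5),('case TL',219,165,52),('case BL',219,190,46),('case BR',307,186,46),('handle',261,154,87),('nestNL',366,185,39),('nestNR',438,195,39),('nestFL',358,206,39),('nestFR',436,217,39)]:
    print(n,onz(c,u,v,z).round())
E
```

```text
cup [ 793. -170.    0.]
glue [764.  83.   0.]
vase [786. 211.   0.]
sp [ 568. -486.    0.]
sp2 [535. 494.   0.]
cal [751. -43.   5.]
case TL [ 477. -319.   52.]
case BL [ 573. -294.   46.]
case BR [530. -54.  46.]
handle [ 455. -197.   87.]
nestNL [499. 110.  39.]
nestNR [517. 309.  39.]
nestFL [584.  92.  39.]
nestFR [602. 299.  39.]
```

View pics/a.png

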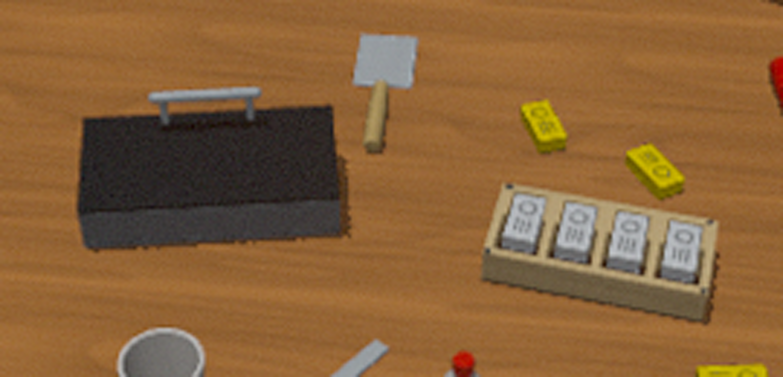

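Emit:
play_rows(commands="20 -30 10 0 0 1 1;20 -30 10 0 0 1 1;20 -30 10 0 0 1 1;25 -30 10 0 0 1 1;25 -30 10 0 0 1 1;25 -30 10 0 0 1 1;25 -25 10 0 0 1 1;25 -25 10 0 0 1 1;25 -25 10 0 0 1 1;25 -25 10 0 0 1 1")

```text
time: 1.2
tcp_pos: [389.0, 273.0, 314.9]
ee_rot: [180.0, -0.0, 174.6]
force: [0.4, 0.4, -0.4]
opening: 92.2
```

Emit:
play_rows(commands="25 -20 5 0 0 0 1;25 -20 5 0 0 0 1;25 -20 5 0 0 0 1;20 -20 5 0 0 0 1;20 -20 0 0 0 0 1;5 -20 0 0 0 0 1;0 0 0 0 0 0 1;0 0 0 0 0 0 1")

```text
time: 2.0
tcp_pos: [508.1, 154.3, 334.4]
ee_rot: [180.0, -0.0, 174.5]
force: [0.0, 0.5, 0.2]
opening: 92.0
```

Run:
```python
from h import *
c=cam('wrist','w1');print(c['s']['tcp_pos'],c['s']['ee_rot'])
```

```text
[508.07220608 154.31132318 334.40218071] [ 1.79976546e+02 -3.56887627e-02  1.74499254e+02]
```

View pics/w1.png

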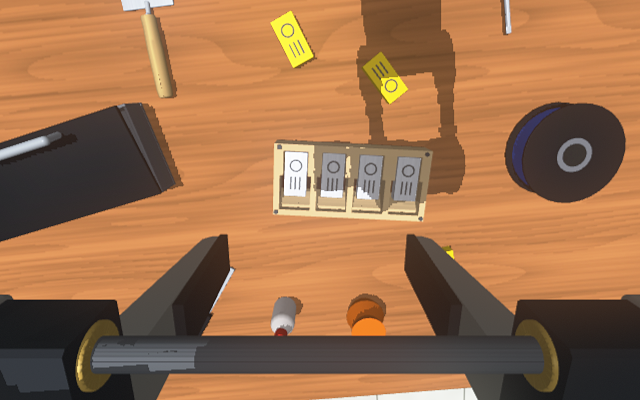

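Run:
```python
from h import *
im=cv2.imread('pics/w1.png')
cv2.imwrite('pics/a1.png',cv2.resize(im[130:230,260:445],None,fx=4.3,fy=4.3,interpolation=cv2.INTER_CUBIC))
```

```text
(no output)
```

View pics/a1.png

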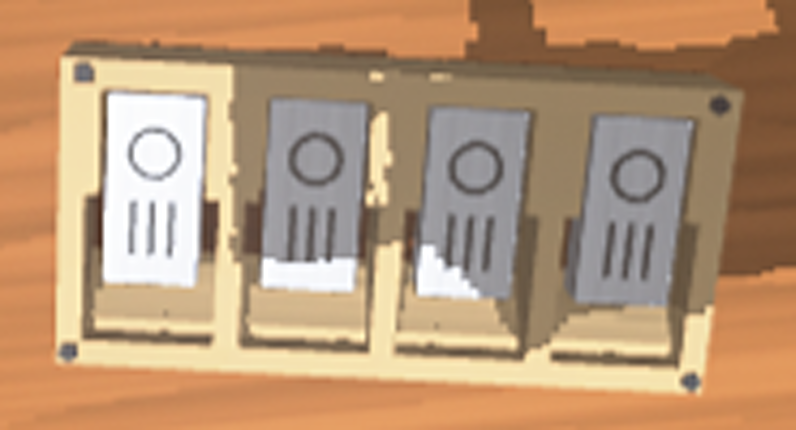

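Run:
```python
from h import *
c=cam('wrist')
P=[onz(c,260+u/4.3,130+v/4.3,39)[:2] for u,v in [(62,57),(742,92),(698,392),(57,360)]]
L=np.array([[-40,-104],[-40,104],[58,104],[58,-104]],float)
P=np.array(P);print(P.round(1))
pc,lc=P.mean(0),L.mean(0);H=(L-lc).T@(P-pc);U,S,V=np.linalg.svd(H);R=V.T@U.T
t=pc-R@lc;print('nest',t,np.degrees(np.arctan2(R[1,0],R[0,0])));print((P-(L@R.T+t)).round(1))
for y in(-75,-25,25,75):print(y,'center',(R@[0,y]+t).round(1),'press',(R@[28,y]+t).round(1),'pinch',(R@[-10,y]+t).round(1))
# blank centres
for q in [[(105,92),(207,96),(197,288),(102,282)],[(592,115),(694,120),(668,304),(574,300)]]:
    b=np.mean([onz(c,260+u/4.3,130+v/4.3,38)[:2] for u,v in q],0);print('blank',b, R.T@(b-t))
```

```text
[[487.  101.1]
 [517.2 306. ]
 [613.5 291.6]
 [583.1  87.1]]
nest [541.27612711 197.77474198] -8.424468885358031
[[ 0.5  0.4]
 [ 0.2 -0.5]
 [-0.4 -0.6]
 [-0.3  0.7]]
-75 center [530.3 123.6] press [558.  119.5] pinch [520.4 125. ]
-25 center [537.6 173. ] press [565.3 168.9] pinch [527.7 174.5]
25 center [544.9 222.5] press [572.6 218.4] pinch [535. 224.]
75 center [552.3 272. ] press [580.  267.9] pinch [542.4 273.4]
blank [531.13458199 123.75012939] [  0.81289623 -74.71166847]
blank [551.71466072 271.95806844] [-0.54236474 74.91218025]
```

Emit:
play_rows(commands="-2 -32 0 0 0 -7.5 1;-2 -32 0 0 0 -7.5 1;-2 -32 0 0 0 -7.5 1;-2 -32 0 0 0 -7.5 1;-2 -32 0 0 0 -7.5 1;-2 -32 0 0 0 -7.5 1;-2 -32 0 0 0 -7.5 1;-2 -32 0 0 0 -7.5 1;-2 -32 0 0 0 -7.5 1;-2 -32 0 0 0 -7.5 1")

```text
time: 3.1
tcp_pos: [488.3, -166.0, 334.8]
ee_rot: [180.0, 0.0, 99.3]
force: [0.6, -0.3, 0.0]
opening: 91.9
```

Emit:
play_rows(commands="0 0 0 0 0 0 1;0 0 0 0 0 0 1")

```text
time: 3.3
tcp_pos: [488.3, -165.1, 334.6]
ee_rot: [180.0, -0.0, 99.6]
force: [-0.1, 0.1, 0.7]
opening: 92.1
```

Run:
```python
from h import *
c=cam('wrist','w2');print(c['s']['tcp_pos'],c['s']['ee_rot'],c['s']['joint_pos'])
```

```text
[ 488.34868945 -165.14933771  334.56285552] [ 1.79992077e+02 -3.92588860e-02  9.96234254e+01] [-3.21557743e+01 -2.84823257e+00  9.05189219e+01  3.45836274e-02
  9.23495589e+01 -4.17777853e+01]
```

View pics/w2.png

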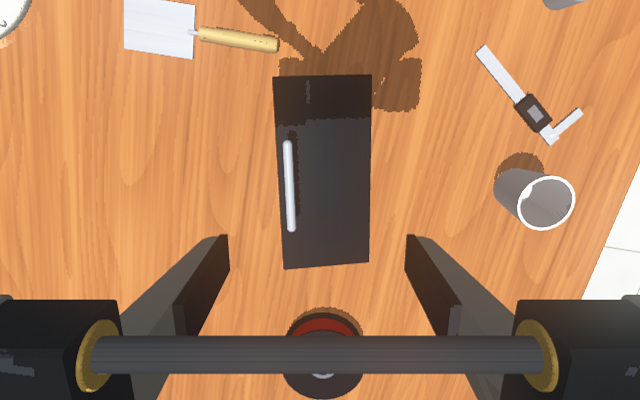

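Run:
```python
from h import *
im=cv2.imread('pics/w2.png')
z=cv2.convertScaleAbs(im[65:280,260:385],alpha=2,beta=20)
cv2.imwrite('pics/a2.png',cv2.resize(z,None,fx=2.75,fy=2.75,interpolation=cv2.INTER_CUBIC))
```

```text
(no output)
```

View pics/a2.png

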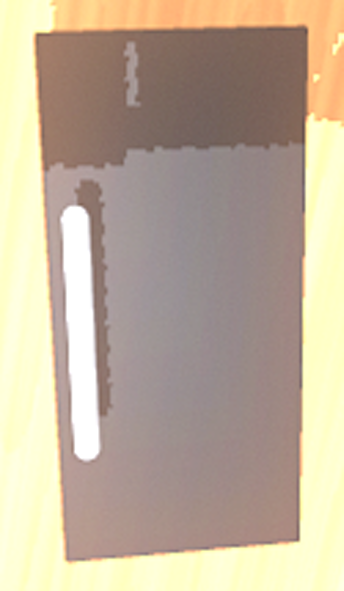

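Run:
```python
from h import *
c=cam('wrist')
p=lambda u,v,z:onz(c,260+u/2.75,65+v/2.75,z)
B,C=p(307,28,52),p(299,541,52)
print('hinge',B,C,np.linalg.norm(B-C)); d=(B-C)[:2]; yaw=np.degrees(np.arctan2(-d[0],d[1]));print('yaw',yaw,'mid',(B+C)/2)
for h in (40,52,60,70,80):
    A,D=p(37,33,h),p(66,561,h); print(h,np.linalg.norm(A-D).round(1),np.linalg.norm(A-B).round(1),np.linalg.norm(C-D).round(1),np.degrees(np.arctan2(-(A-D)[0],(A-D)[1])).round(2))
for h in (87,95,100,105,110,115):
    e,f=p(73,213,h),p(87,453,h);print(h,(e+f)/2,np.linalg.norm(e-f))
```

```text
hinge [536.68919376 -56.38130496  52.        ] [ 584.83138822 -298.66069055   52.        ] 247.01613625482258
yaw 11.23858620416453 mid [ 560.76029099 -177.52099776   52.        ]
40 262.9 120.0 121.7 11.03
52 256.1 118.0 119.2 11.03
60 251.6 117.4 118.3 11.03
70 245.9 117.4 118.3 11.03
80 240.3 118.2 119.3 11.03
87 [ 460.69234999 -201.62558786   87.        ] 109.24337116044147
95 [ 460.94974668 -199.40803737   95.        ] 107.1512841217573
100 [ 461.11061961 -198.02206832  100.        ] 105.84372972257971
105 [ 461.27149254 -196.63609927  105.        ] 104.53617532340205
110 [ 461.43236547 -195.25013022  110.        ] 103.2286209242245
115 [ 461.5932384  -193.86416117  115.        ] 101.92106652504685
```

Emit:
play_rows(commands="-9 -11 -30 0 0 1.6 1;-9 -11 -30 0 0 0 1;-9 -11 -30 0 0 0 1;0 0 -30 0 0 0 1;0 0 -30 0 0 0 0.6;0 0 -30 0 0 0 0.4;0 0 -25 0 0 0 0.4;0 0 -25 0 0 0 0.4;0 0 -20 0 0 0 0.4;0 0 0 0 0 0 0.4")

```text
time: 4.4
tcp_pos: [459.6, -196.1, 81.9]
ee_rot: [-179.8, -0.3, 101.3]
force: [-0.8, 0.6, 0.4]
opening: 46.0
```

Run:
```python
from h import *
c=cam('wrist','w3');print(c['s']['tcp_pos'],c['s']['ee_rot'],c['s']['joint_pos'])
```

```text
[ 459.63147241 -196.07389219   81.94824002] [-179.7823791    -0.26099839  101.28566691] [-3.69931224e+01  6.76535065e+00  1.10081043e+02  1.25874150e-02
  6.34932417e+01 -4.82849361e+01]
```

View pics/w3.png

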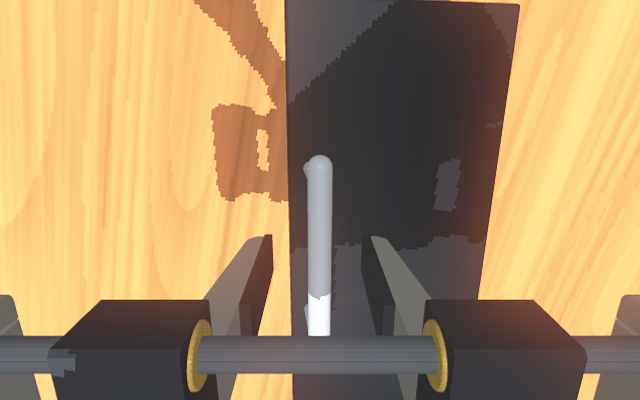

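```bash
cat > arc.py <<'E'
from h import *
yaw=np.radians(11.2);H=np.array([560.8,-177.5]);ex=np.array([np.cos(yaw),np.sin(yaw)]);ay=np.array([-np.sin(yaw),np.cos(yaw)])
def bar(th): x=-108*np.cos(th)+41*np.sin(th);z=46+108*np.sin(th)+41*np.cos(th);return np.array([*(H+ex*x),z])
def tcp(th,phi,d=18): return bar(th)+d*np.array([*(-np.sin(phi)*ex),-np.cos(phi)])
if __name__=='__main__':
    th=np.concatenate([np.linspace(.12,1.9,31)]);ph=np.radians(25)*(th-.12)/1.78
    P=np.array([tcp(a,b) for a,b in zip(th,ph)]);D=np.diff(P,axis=0)
    D=np.diff(np.round(P-P[0],1),axis=0);w=np.degrees(ph[1]-ph[0])
    print(P[0],P[-1],w*ay)
    for k in range(3):print(';'.join('%.1f %.1f %.1f -0.16 0.82 0 0'%tuple(r) for r in D[10*k:10*k+10]))
E
python3 arc.py
```

```text
[ 460.43344362 -197.37311332   81.63407246] [ 625.64746107 -164.65985694  118.63199706] [-0.16186196  0.81746263]
3.0 0.6 6.0 -0.16 0.82 0 0;3.4 0.7 5.7 -0.16 0.82 0 0;3.7 0.7 5.6 -0.16 0.82 0 0;4.1 0.8 5.3 -0.16 0.82 0 0;4.3 0.9 5.0 -0.16 0.82 0 0;4.6 0.9 4.8 -0.16 0.82 0 0;4.9 0.9 4.4 -0.16 0.82 0 0;5.1 1.1 4.2 -0.16 0.82 0 0;5.3 1.0 3.8 -0.16 0.82 0 0;5.6 1.1 3.4 -0.16 0.82 0 0
5.8 1.2 3.1 -0.16 0.82 0 0;5.9 1.1 2.8 -0.16 0.82 0 0;6.1 1.2 2.4 -0.16 0.82 0 0;6.2 1.3 2.0 -0.16 0.82 0 0;6.3 1.2 1.6 -0.16 0.82 0 0;6.3 1.3 1.2 -0.16 0.82 0 0;6.5 1.2 0.8 -0.16 0.82 0 0;6.4 1.3 0.4 -0.16 0.82 0 0;6.5 1.3 0.0 -0.16 0.82 0 0;6.5 1.3 -0.4 -0.16 0.82 0 0
6.4 1.3 -0.8 -0.16 0.82 0 0;6.4 1.2 -1.2 -0.16 0.82 0 0;6.2 1.3 -1.6 -0.16 0.82 0 0;6.2 1.2 -2.0 -0.16 0.82 0 0;6.0 1.2 -2.3 -0.16 0.82 0 0;5.9 1.1 -2.8 -0.16 0.82 0 0;5.7 1.2 -3.1 -0.16 0.82 0 0;5.5 1.1 -3.4 -0.16 0.82 0 0;5.3 1.0 -3.8 -0.16 0.82 0 0;5.1 1.0 -4.1 -0.16 0.82 0 0
```

Emit:
play_rows(commands="0 0 0 0 0 0 0;0 0 0 0 0 0 0;0 0 0 0 0 0 0;0 0 0 0 0 0 0")

```text
time: 4.85
tcp_pos: [461.5, -199.2, 85.4]
ee_rot: [180.0, 0.1, 101.2]
force: [-4.3, -1.5, 1.7]
opening: 10.0
```

Emit:
play_rows(commands="3 0.6 6 -0.16 0.82 0 0;3.4 0.7 5.7 -0.16 0.82 0 0;3.7 0.7 5.6 -0.16 0.82 0 0;4.1 0.8 5.3 -0.16 0.82 0 0;4.3 0.9 5 -0.16 0.82 0 0;4.6 0.9 4.8 -0.16 0.82 0 0;4.9 0.9 4.4 -0.16 0.82 0 0;5.1 1.1 4.2 -0.16 0.82 0 0;5.3 1 3.8 -0.16 0.82 0 0;5.6 1.1 3.4 -0.16 0.82 0 0")

```text
time: 5.85
tcp_pos: [504.7, -190.6, 133.7]
ee_rot: [-171.4, 0.0, 101.1]
force: [-5.2, -4.9, 1.1]
opening: 10.4
```

Emit:
play_rows(commands="5.8 1.2 3.1 -0.16 0.82 0 0;5.9 1.1 2.8 -0.16 0.82 0 0;6.1 1.2 2.4 -0.16 0.82 0 0;6.2 1.3 2 -0.16 0.82 0 0;6.3 1.2 1.6 -0.16 0.82 0 0;6.3 1.3 1.2 -0.16 0.82 0 0;6.5 1.2 0.8 -0.16 0.82 0 0;6.4 1.3 0.4 -0.16 0.82 0 0;6.5 1.3 0 -0.16 0.82 0 0;6.5 1.3 -0.4 -0.16 0.82 0 0")

```text
time: 6.85
tcp_pos: [568.3, -178.1, 149.2]
ee_rot: [-163.2, 0.1, 101.1]
force: [-3.4, -2.5, 5.7]
opening: 9.9
```

Run:
```python
from h import *
c=cam('scene','s1');cv2.imwrite('pics/s1.png',cv2.resize(c['img'][100:300,150:450,::-1],None,fx=2.6,fy=2.6));print(c['s'])
```

```text
{'time': 6.85, 'joint_pos': array([-23.78385236,  27.73173233,  77.43540159,  -9.59050518,
        88.72347134, -33.5090944 ]), 'qd': array([  5.54983542,  15.46859704, -18.51873344,  -3.42455967,
        11.05678611,   4.81095008]), 'effort': array([  1.83629103, -48.2648921 , -28.6212945 ,   1.10620335,
        -0.26308609,  -0.09720077]), 'tcp_pos': array([ 568.29701074, -178.0589101 ,  149.21231402]), 'ee_rot': array([-1.63190312e+02,  7.88275782e-02,  1.01121695e+02]), 'force': array([-3.36873239, -2.5483114 ,  5.73155441]), 'moment': array([-0.69125907,  1.04324943,  0.15420052]), 'opening': 9.87757793229628}
```

View pics/s1.png

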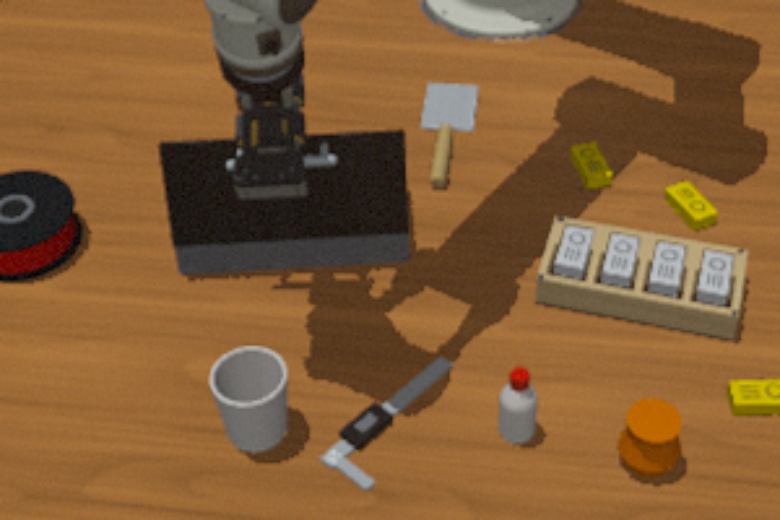

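Emit:
play_rows(commands="6.4 1.3 -0.8 -0.16 0.82 0 0;6.4 1.2 -1.2 -0.16 0.82 0 0;6.2 1.3 -1.6 -0.16 0.82 0 0;6.2 1.2 -2 -0.16 0.82 0 0;6 1.2 -2.3 -0.16 0.82 0 0;5.9 1.1 -2.8 -0.16 0.82 0 0;5.7 1.2 -3.1 -0.16 0.82 0 0;5.5 1.1 -3.4 -0.16 0.82 0 0;5.3 1 -3.8 -0.16 0.82 0 0;5.1 1 -4.1 -0.16 0.82 0 0")

```text
time: 7.9
tcp_pos: [627.4, -166.3, 123.6]
ee_rot: [-154.9, 0.1, 101.1]
force: [-1.2, -3.7, 3.0]
opening: 9.7
```

Emit:
play_rows(commands="1.5 0.3 -1 0 0 0 0;0 0 0 0 0 0 0;0 0 0 0 0 0 0")

```text
time: 8.2
tcp_pos: [628.0, -166.2, 122.8]
ee_rot: [-154.8, 0.1, 101.1]
force: [-2.9, -3.5, 5.3]
opening: 9.9
```

Run:
```python
from h import *
from arc import bar
c=cam('scene','s2');cv2.imwrite('pics/s2.png',cv2.resize(c['img'][100:300,150:450,::-1],None,fx=2.6,fy=2.6));
s,T=pose();print(T[:3,3]-T[:3,2]*15,bar(1.9),bar(1.8),s['force'])
```

```text
[ 634.268675   -164.95600545  136.41769188] [ 633.1097132  -163.18229123  134.94553723] [ 624.03784215 -164.97857007  141.86025825] [-2.86446895 -3.3670647   5.47207579]
```

View pics/s2.png

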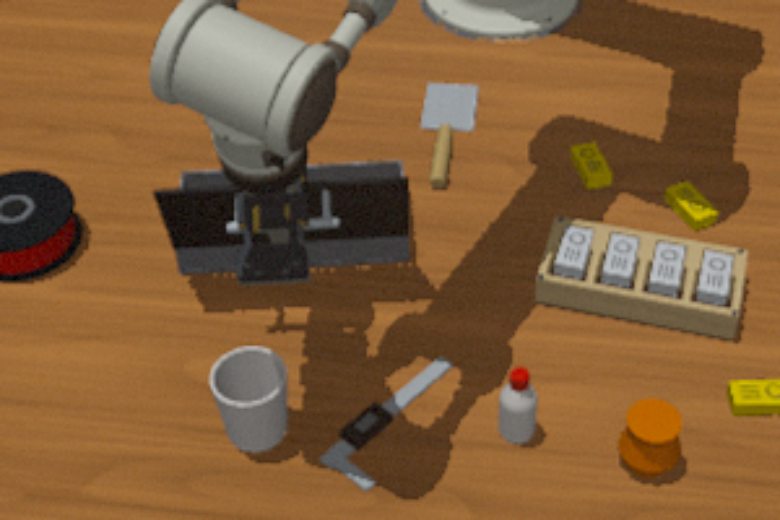

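Emit:
play_rows(commands="2 0.4 -1.6 0 0 0 0;2 0.4 -1.6 0 0 0 0;0 0 0 0 0 0 0")

```text
time: 8.55
tcp_pos: [628.1, -166.2, 122.7]
ee_rot: [-154.2, 0.0, 100.9]
force: [-19.3, -4.3, 18.7]
opening: 10.1
```

Emit:
play_rows(commands="-2 -0.4 1.6 0 0 0 0;-2 -0.4 1.6 0 0 0 0;0 0 0 0 0 0 0.27;0 0 0 0 0 0 0.27;0 0 0 0 0 0 0.27;6 1.2 14 0 0 0 0.27;6 1.2 14 0 0 0 0.27;8 1.6 18 0 0 0 0.27;8 1.6 20 0 0 0 0.27;0 0 30 0 0 0 0.27")

```text
time: 9.55
tcp_pos: [655.9, -159.1, 214.8]
ee_rot: [-154.8, -0.2, 101.2]
force: [0.1, 0.6, 0.4]
opening: 24.8
```

Run:
```python
from h import *
c=cam('scene','s3');cv2.imwrite('pics/s3.png',cv2.resize(c['img'][100:300,150:450,::-1],None,fx=2.6,fy=2.6));
```

```text
(no output)
```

View pics/s3.png

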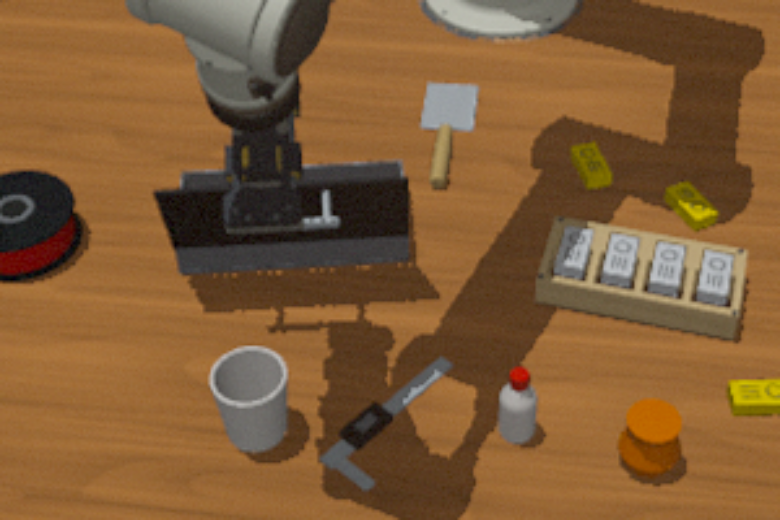

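Emit:
play_rows(commands="0 0 15 0.96 -4.84 0 0.2;0 0 15 0.96 -4.84 0 0.1;0 0 15 0.96 -4.84 0 0;0 0 0 0.96 -4.84 0 0;0 0 0 0.96 -4.84 0 0;-8 20 0 0 0 7 0;-10 25 0 0 0 7 0;-10 30 0 0 0 7 0;-10 30 0 0 0 7 0;-10 30 0 0 0 7 0")

```text
time: 10.6
tcp_pos: [607.4, -23.7, 261.2]
ee_rot: [-179.6, -0.1, 136.4]
force: [1.4, 0.7, 0.6]
opening: 0.6
```

Emit:
play_rows(commands="-10 30 0 0 0 7 0;-10 30 0 0 0 7 0;-10 30 0 0 0 7 0;-10 30 0 0 0 7 0;-10 24 0 0 0 7.4 0;0 0 0 0 0 0 0;0 0 0 0 0 0 0")

```text
time: 11.3
tcp_pos: [558.0, 119.0, 261.5]
ee_rot: [-179.6, -0.1, 171.5]
force: [1.0, 0.4, -0.3]
opening: 0.7
```

Run:
```python
from h import *
c=cam('wrist','w4');print(c['s']['tcp_pos'],c['s']['ee_rot'],c['s']['joint_pos'])
print(proj(c,[558,119.5,39]))
```

```text
[557.97530338 119.03483604 261.48433198] [-1.79598470e+02 -6.59960221e-02  1.71509175e+02] [  0.13457833   6.97488021  88.52936499  -0.3888032   84.62134737
 -81.33795805]
[318.91086253 166.6210544 ]
```

View pics/w4.png

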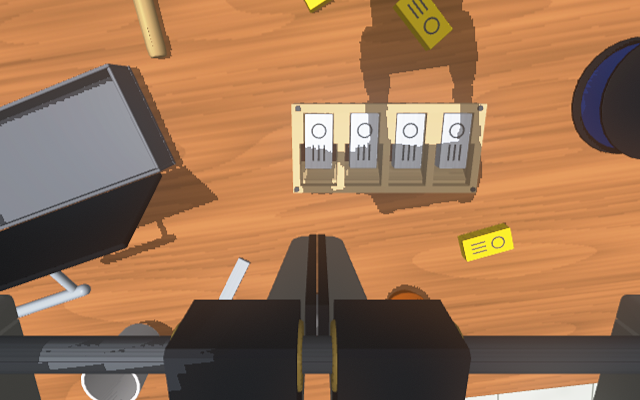

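Run:
```python
from h import *
im=cv2.imread('pics/w4.png')
cv2.imwrite('pics/a4.png',cv2.resize(im[95:200,285:495],None,fx=3.8,fy=3.8,interpolation=cv2.INTER_CUBIC))
```

```text
(no output)
```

View pics/a4.png

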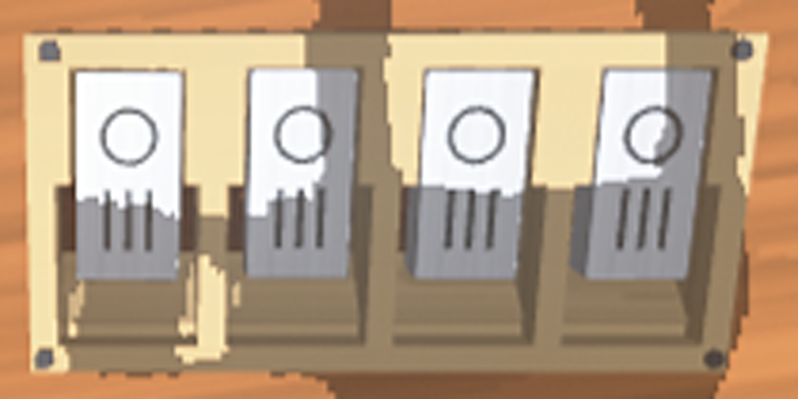

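Run:
```python
from h import *
c=cam('wrist')
P=np.array([onz(c,285+(u)/3.8-.4,95+v/3.8-.4,39)[:2] for u,v in [(24,35),(768,35),(728,374),(31,373)]])
L=np.array([[-40,-104],[-40,104],[58,104],[58,-104]],float)
pc,lc=P.mean(0),L.mean(0);H=(L-lc).T@(P-pc);U,S,V=np.linalg.svd(H);R=V.T@U.T
t=pc-R@lc;print('nest',t,np.degrees(np.arctan2(R[1,0],R[0,0])));print((P-(L@R.T+t)).round(1))
for q in [[(75,71),(184,71),(178,279),(77,279)],[(249,69),(359,69),(347,279),(247,279)],[(427,70),(535,69),(516,279),(413,279)],[(604,69),(713,69),(686,279),(586,279)]]:
    b=np.mean([onz(c,285+u/3.8-.4,95+v/3.8-.4,38)[:2] for u,v in q],0);print('blank',b, R.T@(b-t))
# scene check
```

```text
nest [541.72924726 196.38464809] -8.451995417429858
[[-0.3 -0.1]
 [-0.1 -0.4]
 [ 0.4  0.7]
 [ 0.1 -0.2]]
blank [530.28029193 122.38472398] [ -0.44804987 -74.87901307]
blank [537.33496692 171.52539413] [ -0.69272448 -25.23514097]
blank [544.72605147 220.58386085] [-0.59256083 24.37686619]
blank [552.06269849 270.21180482] [-0.62994567 74.54416445]
```

Emit:
play_rows(commands="0 0 -40 0 0 0 0;0 0 -40 0 0 0 0;0 0 -40 0 0 0 0;0 0 -40 0 0 0 0;0 0 -30 0 0 0 0;0 0 -15 0 0 0 0;0 0 -8 0 0 0 0;0 0 -6 0 0 0 0;0 0 -6 0 0 0 0;0 0 -7 0 0 0 0")

```text
time: 12.4
tcp_pos: [559.9, 118.7, 30.9]
ee_rot: [-179.6, 0.2, 171.6]
force: [3.0, -0.5, 2.2]
opening: 0.4
```

Emit:
play_rows(commands="0 0 0 0 0 0 0;0 0 0 0 0 0 0")

```text
time: 12.6
tcp_pos: [559.7, 118.7, 30.9]
ee_rot: [-179.6, 0.1, 171.6]
force: [2.7, -0.3, 2.8]
opening: 0.6
```

Run:
```python
from h import *
c=cam('wrist','w5');print(c['s']['tcp_pos'],c['s']['ee_rot'],c['s']['force'])
```

```text
[559.7115627  118.70971834  30.91283879] [-1.79631695e+02  1.34350687e-01  1.71557225e+02] [ 2.6651202  -0.27724401  2.80024941]
```

View pics/w5.png

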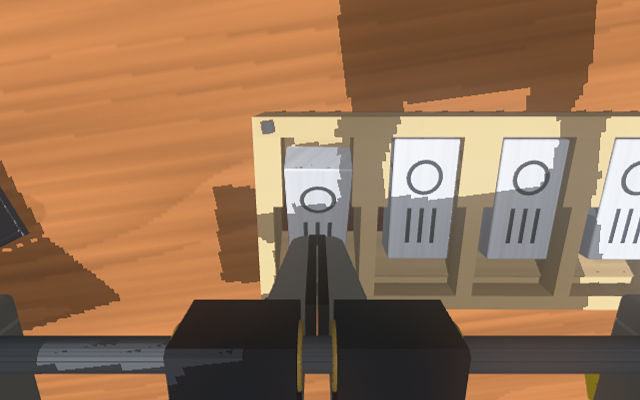

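Emit:
play_rows(commands="0 0 20 0 0 0 0;0 0 15 0 0 0 0;3.6 24.5 5 0 0 0 0;3.8 25 0 0 0 0 0;0 0 -15 0 0 0 0;0 0 -9 0 0 0 0;0 0 -8 0 0 0 0;0 0 -8 0 0 0 0;0 0 0 0 0 0 0")

```text
time: 13.55
tcp_pos: [567.6, 167.0, 29.7]
ee_rot: [-179.6, 0.2, 171.5]
force: [4.6, -1.7, 2.6]
opening: 0.3
```

Emit:
play_rows(commands="0 0 20 0 0 0 0;0 0 15 0 0 0 0;3.6 24.5 5 0 0 0 0;3.8 25 0 0 0 0 0;0 0 -15 0 0 0 0;0 0 -9 0 0 0 0;0 0 -8 0 0 0 0;0 0 -8 0 0 0 0;0 0 0 0 0 0 0")

```text
time: 14.45
tcp_pos: [574.9, 216.4, 29.5]
ee_rot: [-179.6, 0.2, 171.5]
force: [3.8, -1.6, 1.9]
opening: 0.6
```

Emit:
play_rows(commands="0 0 20 0 0 0 0;0 0 15 0 0 0 0;3.6 24.5 5 0 0 0 0;3.8 25 0 0 0 0 0;0 0 -15 0 0 0 0;0 0 -9 0 0 0 0;0 0 -8 0 0 0 0;0 0 -8 0 0 0 0;0 0 0 0 0 0 0")

```text
time: 15.35
tcp_pos: [582.2, 265.9, 29.4]
ee_rot: [-179.6, 0.1, 171.5]
force: [3.9, -1.3, 2.4]
opening: 0.5
```

Emit:
play_rows(commands="0 0 20 0 0 0 0;0 0 20 0 0 0 0;0 0 40 0 0 0 0;-5 -10 40 0 0 0 0.3;-15 -20 40 0 0 0 0.5;-15 -20 20 0 0 0 0.5;0 0 0 0 0 0 0.5;0 0 0 0 0 0 0.5")

```text
time: 16.15
tcp_pos: [545.0, 216.9, 209.0]
ee_rot: [-179.6, -0.1, 171.5]
force: [0.3, -0.5, 0.3]
opening: 38.3
```

Run:
```python
from h import *
c=cam('wrist','w6');print(c['s']['tcp_pos'],c['s']['ee_rot'],c['s']['force'])
```

```text
[545.02074718 216.85200737 208.99096941] [-1.79622372e+02 -1.02737791e-01  1.71483871e+02] [ 0.26757667 -0.48527613  0.31978267]
```

View pics/w6.png

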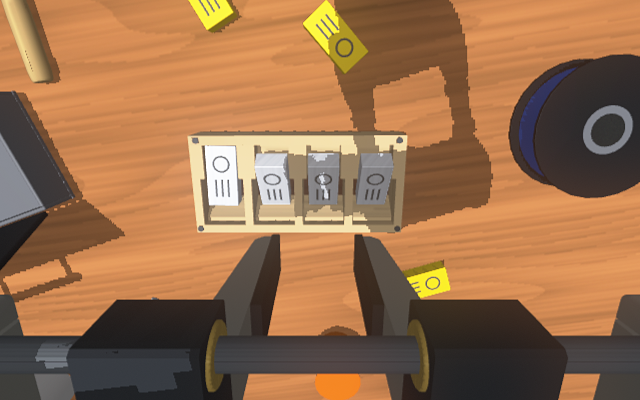

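Run:
```python
from h import *
im=cv2.imread('pics/w6.png')
cv2.imwrite('pics/a6.png',cv2.resize(im[125:240,180:415],None,fx=3.4,fy=3.4,interpolation=cv2.INTER_CUBIC))
```

```text
(no output)
```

View pics/a6.png

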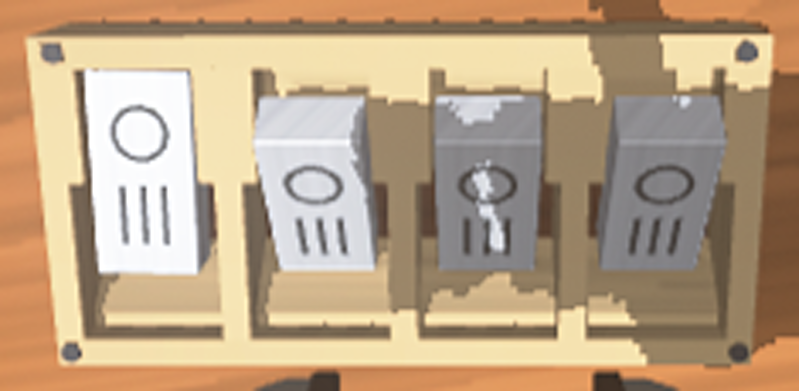

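```bash
cat >> h.py <<'E'
NT=np.array([541.6,197.0]);na=np.radians(-8.45);NR=np.array([[np.cos(na),-np.sin(na)],[np.sin(na),np.cos(na)]])
def nest(x,y): return NR@[x,y]+NT
def tonest(p): return NR.T@(np.asarray(p)[:2]-NT)
E
python3 - <<'E'
from h import *
c=cam('wrist')
p=lambda u,v,z:onz(c,180+u/3.4-.4,125+v/3.4-.4,z)
for a,b in [((255,144),(366,141)),((434,143),(542,143)),((610,140),(725,143))]:
    m=(p(*a,54)+p(*b,54))/2; print(m, tonest(m), np.linalg.norm(p(*a,54)-p(*b,54)))
q=[p(*x,38) for x in [(84,70),(190,70),(200,274),(97,270)]];print(tonest(np.mean(q,0)))
for x in [(27,38),(773,38),(755,366),(60,365)]:print(tonest(p(*x,39)))
print(nest(-10,75),nest(-10,25),nest(-10,-25),nest(-10,-75))
E
```

```text
[523.80798603 175.88974354  54.        ] [-14.49679874 -23.49556373] 30.236359330278955
[530.98183332 223.58770262  54.        ] [-14.40986478  24.7387791 ] 29.31458503753353
[537.67130444 271.77971305  54.        ] [-14.87464784  73.39063281] 31.180307842636378
[ -2.15920736 -74.2749049 ]
[ -40.90278242 -103.36201287]
[-40.98346423 103.61121493]
[ 56.40122437 105.09408678]
[  56.61775153 -103.41112078]
[542.72952594 272.65529837] [535.38221215 223.19807463] [528.03489836 173.74085089] [520.68758457 124.28362715]
```

Emit:
play_rows(commands="-1 20 -20 0 0 0 0.42;-1 20 -30 0 0 0 0.42;-0.5 15.4 -30 0 0 0 0.42;0 0 -30 0 0 0 0.42;0 0 -25 0 0 0 0.42;0 0 -15 0 0 0 0.42;0 0 -10 0 0 0 0.42;0 0 -8 0 0 0 0.42;0 0 0 0 0 0 0.42")

```text
time: 17.15
tcp_pos: [542.4, 272.6, 40.9]
ee_rot: [-179.6, -0.1, 171.6]
force: [-0.5, 0.4, 0.2]
opening: 38.2
```

Emit:
play_rows(commands="0 0 0 0 0 0 0.2;0 0 0 0 0 0 0.2;0 0 0 0 0 0 0.2;0 0 0 0 0 0 0.2")

```text
time: 17.55
tcp_pos: [543.4, 272.9, 42.6]
ee_rot: [-179.7, 0.0, 171.6]
force: [0.6, 0.1, 2.2]
opening: 29.1
```

Run:
```python
from h import *
c=cam('wrist','w7');print(c['s']['tcp_pos'],c['s']['ee_rot'],c['s']['force'],c['s']['opening'])
```

```text
[543.44691639 272.88661897  42.55564637] [-1.79656495e+02  2.58072951e-02  1.71553590e+02] [0.61302679 0.12024545 2.18777417] 29.057240498806333
```

View pics/w7.png

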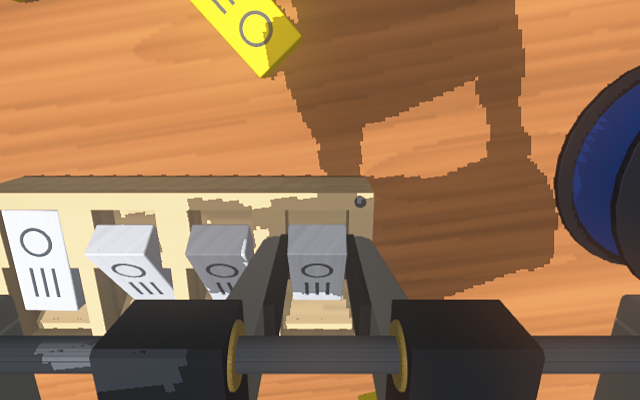

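Emit:
play_rows(commands="0 0 6 0 0 0 0.2;0 0 10 0 0 0 0.2;0 0 15 0 0 0 0.2;0 0 25 0 0 0 0.2;0 0 30 0 0 0 0.2;0 -10 15 0 0 0 0.2;0 0 0 0 0 0 0.2")

```text
time: 18.3
tcp_pos: [544.8, 262.1, 146.2]
ee_rot: [-179.7, 0.3, 171.5]
force: [-0.3, 0.2, -0.0]
opening: 29.3
```

Run:
```python
from h import *
c=cam('wrist','w8');print(c['s']['tcp_pos'],c['s']['ee_rot'],c['s']['force'],c['s']['opening'])
```

```text
[544.79474471 262.08020264 146.16991798] [-179.71036878    0.25774102  171.51495055] [-0.34514777  0.22862066 -0.04243818] 29.31718409821796
```

View pics/w8.png

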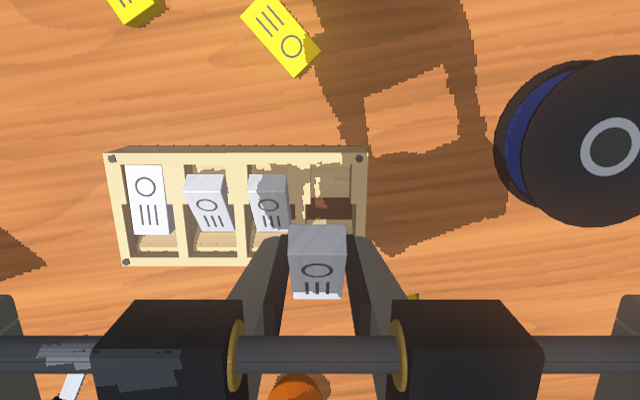

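Emit:
play_rows(commands="-2 -20 0 0 0 1 0.2;-3 -36 0 0 0 2 0.2;-3 -40 0 0 0 2 0.2;-3 -40 0 0 0 2 0.2;-3 -40 0 0 0 2 0.2;-3 -40 0 0 0 2 0.2;-3 -40 0 0 0 2 0.2;-3 -40 0 0 0 2 0.2;-4 -40 0 0 0 2 0.2;-4 -40 0 0 0 2 0.2")

```text
time: 19.35
tcp_pos: [509.7, -113.5, 140.4]
ee_rot: [-179.8, -0.3, -169.3]
force: [1.2, -0.6, 0.6]
opening: 19.8
```

Emit:
play_rows(commands="-3 -40 0 0 0 0.7 0.2;-3 -36 0 0 0 0 0.2;-3 -30 0 0.97 -4.9 0 0.2;-3 -30 0 0.97 -4.9 0 0.2;-3 -20 0 0.97 -4.9 0 0.2;0 0 -20 0.97 -4.9 0 0.2;0 0 -25 0.97 -4.9 0 0.2;0 0 -25 0 0 0 0.2;0 0 0 0 0 0 0.2")

```text
time: 20.25
tcp_pos: [495.4, -264.9, 69.0]
ee_rot: [179.8, 24.4, -169.2]
force: [-0.1, 0.9, 0.1]
opening: 18.3
```

Run:
```python
from h import *
c=cam('wrist','w9');print(c['s']['tcp_pos'],c['s']['ee_rot'],c['s']['force'],c['s']['opening'])
```

```text
[ 495.42246554 -264.94756852   68.98530009] [ 179.82639431   24.35629643 -169.24467838] [-0.13947048  0.93351085  0.12506694] 18.268393509662207
```

View pics/w9.png

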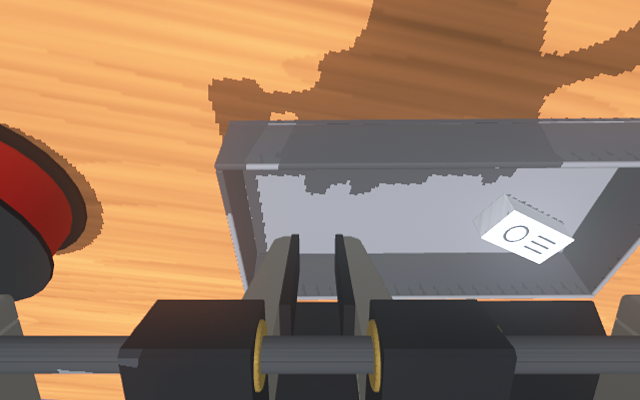

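Emit:
play_rows(commands="0 10 30 -0.97 4.9 0 0.3;0 20 30 -0.97 4.9 0 0.42;0 20 30 -0.97 4.9 0 0.42;0 20 30 -0.97 4.9 0 0.42;0 20 30 -0.97 4.9 0 0.42;0 20 0 0 0 0 0.42;0 10 0 0 0 0 0.42;0 0 0 0 0 0 0.42")

```text
time: 21.1
tcp_pos: [498.6, -146.9, 224.4]
ee_rot: [-179.5, -0.3, -168.8]
force: [0.0, 0.1, 0.4]
opening: 39.0
```

Run:
```python
from h import *
c=cam('wrist','w10');print(c['s']['tcp_pos'],c['s']['ee_rot'],c['s']['force'],c['s']['opening'])
```

```text
[ 498.62652232 -146.93532357  224.41787545] [-179.53038491   -0.33260802 -168.79911822] [0.0334574  0.0849281  0.39692853] 38.95929917165874
```

View pics/w10.png

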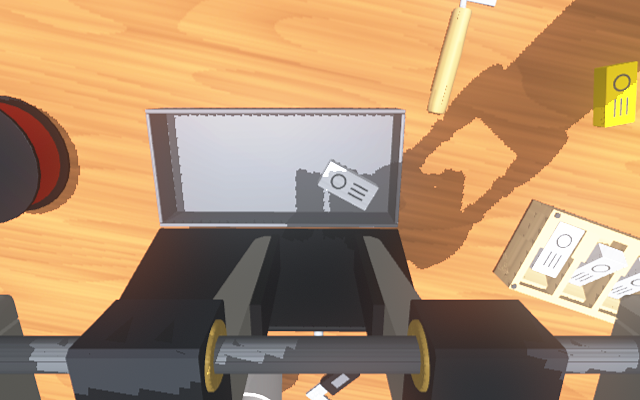

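```bash
cat >> h.py <<'E'
CT=np.array([501.9,-189.2]);ca=np.radians(11.2);CR=np.array([[np.cos(ca),-np.sin(ca)],[np.sin(ca),np.cos(ca)]])
def case(x,y): return CR@[x,y]+CT
def tocase(p): return CR.T@(np.asarray(p)[:2]-CT)
E
python3 - <<'E'
from h import *
c=cam('wrist')
im=cv2.imread('pics/w10.png')
cv2.imwrite('pics/a10.png',cv2.resize(im[100:235,140:415],None,fx=2.9,fy=2.9,interpolation=cv2.INTER_CUBIC))
cv2.imwrite('pics/b10.png',cv2.resize(im[190:330,490:640],None,fx=4,fy=4,interpolation=cv2.INTER_CUBIC))
for u,v in [(147,110),(404,109),(398,227),(162,226)]:print('rim',tocase(onz(c,u,v,45)))
E
```

```text
rim [ -60.44774305 -122.53597334]
rim [-61.20679094 122.46082347]
rim [ 58.27080553 124.20339535]
rim [  57.73249931 -122.5692298 ]
```

View pics/a10.png

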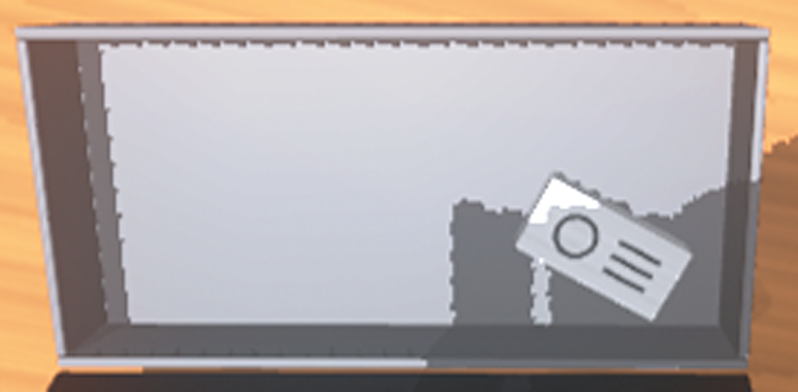

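View pics/b10.png

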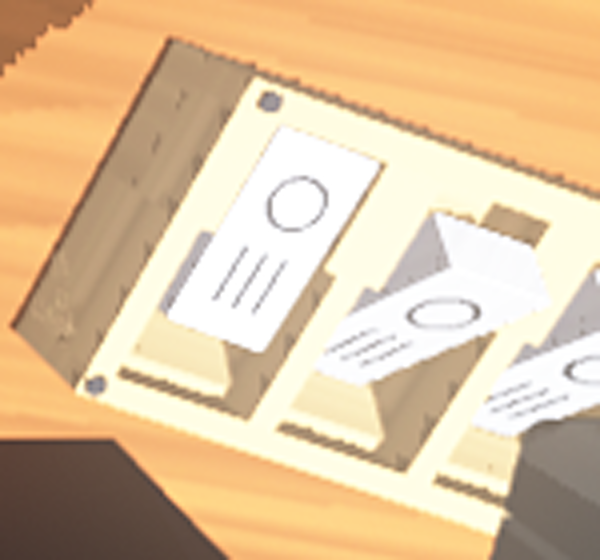

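Run:
```python
from h import *
c=cam('wrist')
for u,v in [(552,175),(692,248),(655,320),(516,245)]:print(tocase(onz(c,140+u/2.9-.4,100+v/2.9-.4,22)).round(1))
```

```text
[-8.5 52.9]
[ 18.8 104.9]
[46.8 92.2]
[17.6 39.8]
```

Emit:
play_rows(commands="3 30 -5 0 0 -2 0.42;4 40 -5 0 0 -2 0.42;4 40 -5 0 0 -2 0.42;4 40 -5 0 0 -2 0.42;4 40 -10 0 0 -2 0.42;4 40 -10 0 0 -2 0.42;4 40 -10 0 0 -2 0.42;4 40 -10 0 0 -2 0.42;3.6 40 -10 0 0 -2 0.42;2 19.7 -10 0 0 -1.65 0.42")

```text
time: 22.25
tcp_pos: [535.1, 223.3, 143.1]
ee_rot: [-179.6, -0.4, 171.4]
force: [0.1, -0.8, -0.5]
opening: 39.2
```

Emit:
play_rows(commands="0 0 -20 0 0 0 0.42;0 0 -20 0 0 0 0.42;0 0 0 0 0 0 0.42;0 0 0 0 0 0 0.42")

```text
time: 22.65
tcp_pos: [535.2, 220.8, 103.9]
ee_rot: [-179.5, -0.4, 171.4]
force: [0.6, -0.1, 0.5]
opening: 38.5
```

Run:
```python
from h import *
c=cam('wrist','w11');print(c['s']['tcp_pos'],c['s']['ee_rot'],c['s']['force'],c['s']['opening'])
```

```text
[535.21671289 220.7575239  103.87938933] [-179.51464977   -0.40811368  171.35710223] [ 0.58777322 -0.05449982  0.52153711] 38.5484751614093
```

View pics/w11.png

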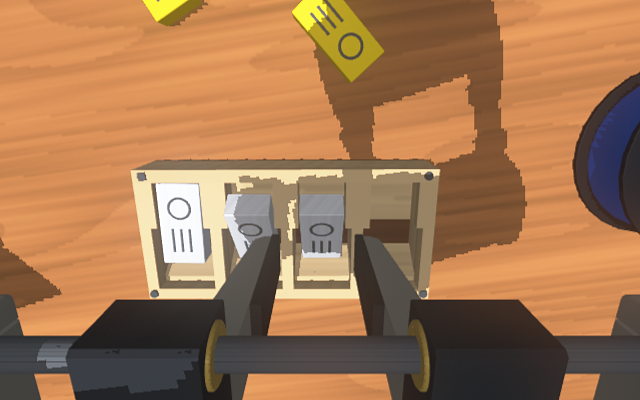

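Emit:
play_rows(commands="0 2 -20 0 0 0.1 0.42;0 0 -20 0 0 0 0.42;0 0 -13 0 0 0 0.42;0 0 -10 0 0 0 0.42;0 0 0 0 0 0 0.42;0 0 0 0 0 0 0.2;0 0 0 0 0 0 0.2;0 0 0 0 0 0 0.2;0 0 0 0 0 0 0.2")

```text
time: 23.6
tcp_pos: [535.8, 223.8, 41.9]
ee_rot: [-179.6, -0.3, 171.5]
force: [-0.2, -0.8, 2.3]
opening: 29.5
```

Emit:
play_rows(commands="0 0 6 0 0 0 0.2;0 0 10 0 0 0 0.2;0 0 15 0 0 0 0.2;0 0 25 0 0 0 0.2;0 0 30 0 0 0 0.2;0 -10 15 0 0 0 0.2;-1 -20 0 0 0 0 0.2;0 0 0 0 0 0 0.2")

```text
time: 24.4
tcp_pos: [534.7, 191.7, 143.2]
ee_rot: [-179.5, -0.3, 171.4]
force: [-1.2, 0.5, -0.6]
opening: 29.4
```

Run:
```python
from h import *
c=cam('wrist','w12');print(c['s']['tcp_pos'],c['s']['ee_rot'],c['s']['force'],c['s']['opening'])
```

```text
[534.68922185 191.67894983 143.23143246] [-179.51568268   -0.25923445  171.42108587] [-1.16030761  0.49327956 -0.61660842] 29.40541494176928
```

View pics/w12.png

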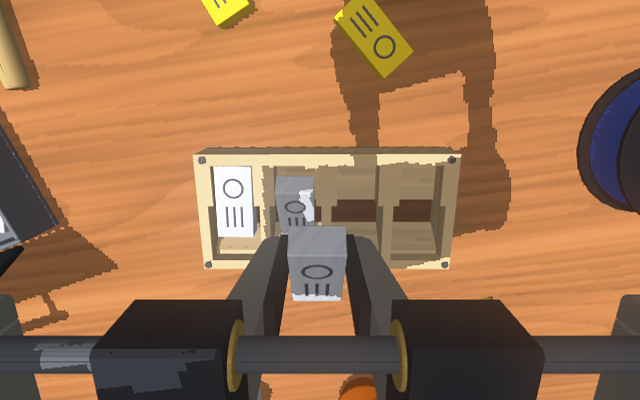

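Emit:
play_rows(commands="-2 -20 0 0 0 1 0.2;-3 -36 0 0 0 2 0.2;-3 -40 0 0 0 2 0.2;-3 -40 0 0 0 2 0.2;-3 -40 0 0 0 2 0.2;-3 -40 0 0 0 2 0.2;-3 -40 0 0 0 2 0.2;-3 -40 0 0 0 2 0.2;-3 -40 0 0 0 2 0.2;-3 -40 0 0 0 2 0.2")

```text
time: 25.45
tcp_pos: [504.7, -183.4, 141.7]
ee_rot: [-179.6, -0.4, -169.4]
force: [0.8, -0.7, -0.9]
opening: 29.2
```

Emit:
play_rows(commands="-3 -40 0 0 0 0.7 0.2;-2.5 -30 0 0 0 0 0.2;-2 -19 0 0.97 -4.9 0 0.2;0 0 0 0.97 -4.9 0 0.2;0 0 0 0.97 -4.9 0 0.2;0 0 -15 0.97 -4.9 0 0.2;0 0 -20 0.97 -4.9 0 0.2;0 0 -20 0 0 0 0.2;0 0 -15 0 0 0 0.2;0 0 0 0 0 0 0.2")

```text
time: 26.45
tcp_pos: [498.1, -268.9, 70.8]
ee_rot: [-179.8, 24.3, -169.0]
force: [-0.3, 1.0, -1.0]
opening: 29.4
```

Run:
```python
from h import *
c=cam('wrist','w13');print(c['s']['tcp_pos'],c['s']['ee_rot'],c['s']['force'],c['s']['opening'],tocase(c['s']['tcp_pos']))
```

```text
[ 498.09513364 -268.89102299   70.78430683] [-179.79844343   24.3390294  -168.95881836] [-0.34340542  0.98236191 -1.03270283] 29.422679351713 [-19.21113742 -77.43428409]
```

View pics/w13.png

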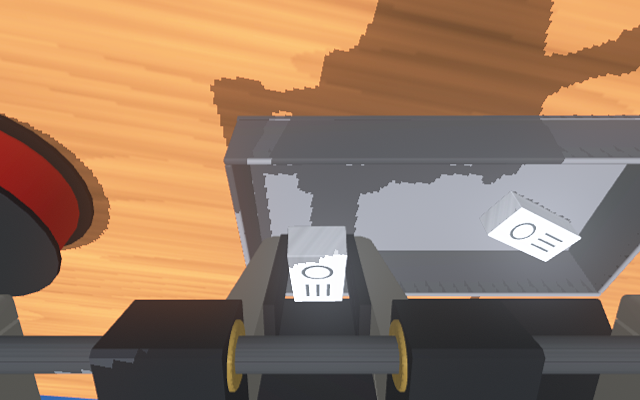

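Emit:
play_rows(commands="0.8 -4.5 -15 0 0 0 0.2;0 0 -12 0 0 0 0.2;0 0 -9 0 0 0 0.2;0 0 -5 0 0 0 0.2;0 0 -3 0 0 0 0.2;0 0 0 0 0 0 0.2")

```text
time: 27.1
tcp_pos: [506.6, -270.6, 34.3]
ee_rot: [-179.6, 23.5, -169.6]
force: [-0.6, -0.6, -1.0]
opening: 29.3
```

Run:
```python
from h import *
c=cam('wrist','w14');print(c['s']['tcp_pos'],c['s']['ee_rot'],c['s']['force'],c['s']['opening'],tocase(c['s']['tcp_pos']))
```

```text
[ 506.56826179 -270.63321144   34.26205055] [-179.6147588    23.45265558 -169.55761049] [-0.55569628 -0.55308383 -0.96282724] 29.272353092265767 [-11.23777152 -80.78906537]
```

View pics/w14.png

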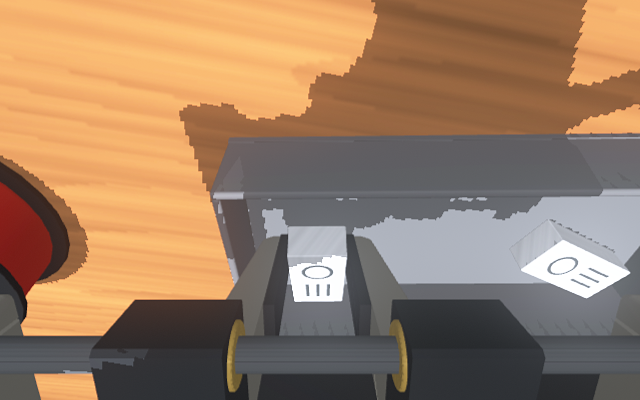

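Run:
```python
from h import *
print(env.read_state()['joint_pos'])
```

```text
[ -52.00594383   11.13910513  115.25911993   29.22317295   45.75466305
 -171.56213191]
```

Emit:
play_rows(commands="0 0 0 0 0 -4 0.2;0 0 0 0 0 -4 0.2;-3 -2 -3 0 0 0 0.2;0 0 0 0 0 0 0.2")

```text
time: 27.55
tcp_pos: [503.2, -273.0, 31.3]
ee_rot: [-179.6, 23.5, -177.5]
force: [-0.0, -0.4, -1.4]
opening: 29.7
```

Run:
```python
from h import *
s=env.read_state()
print(s['joint_pos'],s['ee_rot'],tocase(s['tcp_pos']))
```

```text
[ -51.29274735    9.72147285  117.40870574   28.40631325   41.77753883
 -163.28946497] [-179.58490877   23.45288381 -177.47712418] [-14.97565035 -82.43565904]
```

Emit:
play_rows(commands="-2 0 -3 0 0 0 0.2;0 0 -2 0 0 0 0.2;0 0 -1 0 0 0 0.2;0 0 0 0 0 0 0.2")

```text
time: 27.95
tcp_pos: [501.6, -273.1, 25.5]
ee_rot: [-179.6, 23.5, -177.6]
force: [-1.7, 0.9, 0.4]
opening: 29.8
```

Emit:
play_rows(commands="0 0 0 0 0 0 0.4;0 0 0 0 0 0 0.4;0 0 0 0 0 0 0.4;-3 0 8 0 0 0 0.4;-5 0 15 0 0 0 0.4;-5 10 30 -0.5 4.9 0 0.4;0 20 30 -0.5 4.9 0 0.4;0 20 30 -0.5 4.9 0 0.4;0 20 30 -0.5 4.9 0 0.42;0 20 20 0 4.3 0 0.42")

```text
time: 28.95
tcp_pos: [489.4, -182.7, 192.4]
ee_rot: [-178.4, -0.5, -177.3]
force: [1.1, 0.0, -0.8]
opening: 38.8
```

Emit:
play_rows(commands="0 20 10 0 0 0 0.42;0 10 0 0 0 0 0.42;0 0 0 0 0 0 0.42")

```text
time: 29.25
tcp_pos: [488.2, -151.9, 198.3]
ee_rot: [-178.7, -0.5, -177.2]
force: [0.3, -0.6, -1.3]
opening: 38.9
```

Run:
```python
from h import *
c=cam('wrist','w15');print(c['s']['tcp_pos'],c['s']['ee_rot'],c['s']['force'],c['s']['opening'],tocase(c['s']['tcp_pos']))
```

```text
[ 488.20099275 -151.94213559  198.27851855] [-178.65433227   -0.50737161 -177.22006043] [ 0.29174568 -0.60965038 -1.32886829] 38.924904703781934 [-6.20135467 39.20911195]
```

View pics/w15.png

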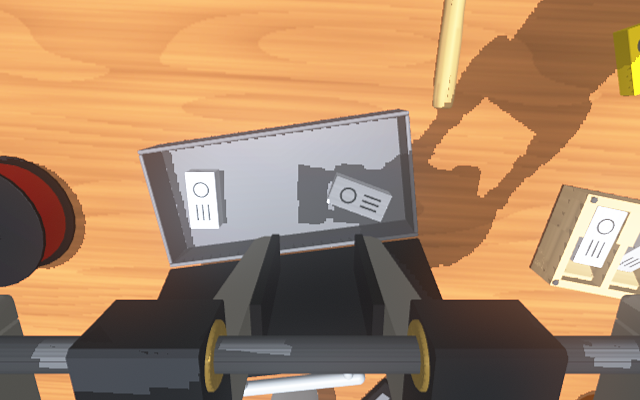

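Emit:
play_rows(commands="4 26 -4 1.3 -0.5 -1.3 0.42;4 35 -5 0 0 -2 0.42;4 40 -5 0 0 -2 0.42;4 40 -5 0 0 -2 0.42;4 40 -10 0 0 -2 0.42;5 40 -10 0 0 -2 0.42;5 40 -10 0 0 0 0.42;5 40 -10 0 0 0 0.42;5 25 -10 0 0 0 0.42;0 0 -10 0 0 0 0.42")

```text
time: 30.3
tcp_pos: [528.2, 174.4, 117.9]
ee_rot: [-179.9, -0.0, 171.5]
force: [-0.5, -0.2, 0.2]
opening: 38.7
```

Emit:
play_rows(commands="0 0 -20 0 0 0 0.42;0 0 0 0 0 0 0.42;0 0 0 0 0 0 0.42")

```text
time: 30.6
tcp_pos: [528.1, 171.6, 98.8]
ee_rot: [-179.9, -0.1, 171.3]
force: [-0.6, -0.3, 0.5]
opening: 38.7
```

Run:
```python
from h import *
c=cam('wrist','w16');print(c['s']['tcp_pos'],c['s']['ee_rot'],c['s']['force'],c['s']['opening'])
```

```text
[528.10737533 171.59531597  98.84894469] [-1.79884189e+02 -5.50602801e-02  1.71311588e+02] [-0.57773322 -0.30930283  0.54645793] 38.66915927817106
```

View pics/w16.png

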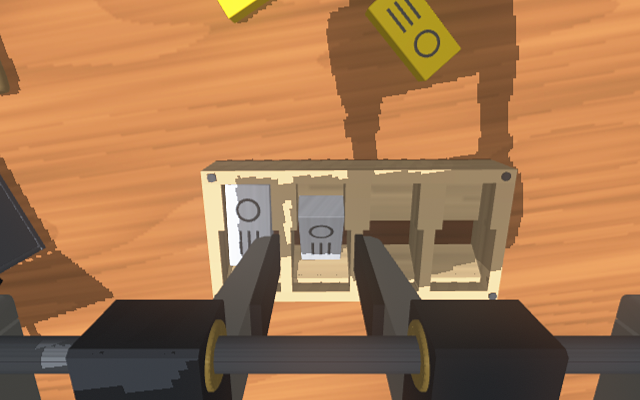

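Emit:
play_rows(commands="0 2.3 -20 0 0 0.2 0.42;0 0 -18 0 0 0 0.42;0 0 -12 0 0 0 0.42;0 0 -8 0 0 0 0.42;0 0 0 0 0 0 0.42;0 0 0 0 0 0 0.2;0 0 0 0 0 0 0.2;0 0 0 0 0 0 0.2;0 0 0 0 0 0 0.2")

```text
time: 31.55
tcp_pos: [529.2, 175.5, 42.1]
ee_rot: [-179.9, 0.1, 171.6]
force: [-0.7, 0.1, 1.7]
opening: 29.0
```

Emit:
play_rows(commands="0 0 6 0 0 0 0.2;0 0 10 0 0 0 0.2;0 0 15 0 0 0 0.2;0 0 25 0 0 0 0.2;0 0 30 0 0 0 0.2;0 -10 15 0 0 0 0.2;-1 -20 0 0 0 0 0.2;0 0 0 0 0 0 0.2")

```text
time: 32.35
tcp_pos: [528.1, 143.4, 143.6]
ee_rot: [-179.9, 0.1, 171.5]
force: [0.4, 0.1, -1.6]
opening: 29.3
```

Run:
```python
from h import *
c=cam('wrist','w17');print(c['s']['tcp_pos'],c['s']['ee_rot'],c['s']['force'],c['s']['opening'])
for y in (-37,7): print(case(-20,y))
```

```text
[528.05218943 143.40281777 143.57005604] [-1.79895488e+02  1.39899300e-01  1.71501013e+02] [ 0.41902174  0.11473776 -1.64044598] 29.348832985264313
[ 489.46756789 -229.38002777]
[ 480.92125643 -186.21800094]
```

View pics/w17.png

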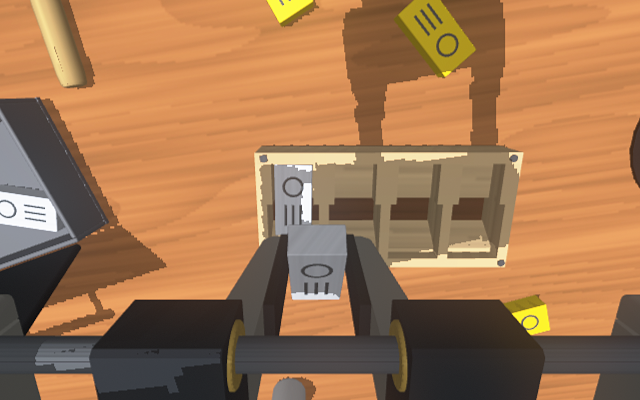

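Emit:
play_rows(commands="-2 -20 0 0 0 1 0.2;-3 -36 0 0 0 2 0.2;-4 -40 0 0 0 2 0.2;-4 -40 0 0 0 2 0.2;-4 -40 0 0 0 2 0.2;-4 -40 0 0 0 2 0.2;-4 -40 0 0 0 1.5 0.2;-4 -40 0 0 0 0 0.2;-4 -40 0 0 0 0 0.2;-4 -30 0 0.4 -5 0 0.2")

```text
time: 33.4
tcp_pos: [491.5, -222.5, 142.3]
ee_rot: [-180.0, 5.2, -175.9]
force: [0.4, 0.6, -2.3]
opening: 29.1
```

Emit:
play_rows(commands="-1 -6 0 0.4 -5 0 0.2;0 0 -10 0.4 -5 0 0.2;0 0 -20 0.4 -5 0 0.2;0 0 -20 0 0 0 0.2;0 0 -20 0 0 0 0.2;0 0 -10 0 0 0 0.2;0 0 0 0 0 0 0.2")

```text
time: 34.1
tcp_pos: [488.6, -225.2, 60.7]
ee_rot: [179.7, 20.0, -176.0]
force: [-0.5, 0.2, -1.6]
opening: 29.5
```

Run:
```python
from h import *
c=cam('wrist','w18');print(c['s']['tcp_pos'],c['s']['ee_rot'],c['s']['force'],c['s']['opening'],tocase(c['s']['tcp_pos']),c['s']['joint_pos'])
```

```text
[ 488.64226553 -225.23952757   60.67863043] [ 179.70541082   19.96704286 -175.96353241] [-0.49384638  0.21087354 -1.58699552] 29.482293179262207 [-20.00535723 -32.77805291] [ -47.36067175    2.6483775   119.95605511   21.68612992   46.95814925
 -154.90243622]
```

View pics/w18.png

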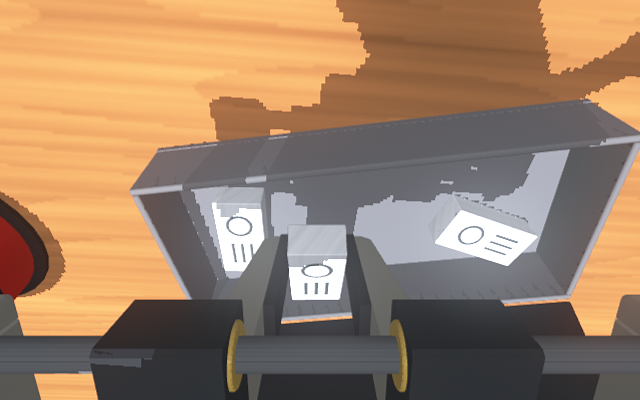

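Emit:
play_rows(commands="0.5 -3 -12 0 0 0 0.2;0 0 -10 0 0 0 0.2;0 0 -6 0 0 0 0.2;0 0 -3 0 0 0 0.2;0 0 0 0 0 0 0.2")

```text
time: 34.65
tcp_pos: [489.8, -229.2, 30.8]
ee_rot: [179.8, 20.1, -175.9]
force: [-0.4, -0.3, -0.0]
opening: 29.7
```

Emit:
play_rows(commands="0 0 -1.5 0 0 0 0.2;0 0 0 0 0 0 0.2")

```text
time: 34.85
tcp_pos: [490.2, -229.7, 30.1]
ee_rot: [179.9, 20.1, -175.9]
force: [-0.1, -0.3, -1.0]
opening: 29.3
```

Emit:
play_rows(commands="0 0 -1.5 0 0 0 0.2;0 0 -1 0 0 0 0.2;0 0 0 0 0 0 0.4;0 0 0 0 0 0 0.4;0 0 0 0 0 0 0.4;-3 0 8 0 0 0 0.4;-3 0 15 0 0 0 0.4;-5 10 30 -0.4 5 0 0.4;0 20 30 -0.4 5 0 0.4;0 20 30 -0.4 5 0 0.3")

```text
time: 35.85
tcp_pos: [478.5, -179.7, 142.8]
ee_rot: [-179.8, 4.9, -176.0]
force: [1.2, 0.2, 0.2]
opening: 30.8
```

Emit:
play_rows(commands="0 20 30 -0.4 5 0 0.1;0 20 20 0 0 0 0;0 20 10 0 0 0 0;0 0 0 0 0 0 0;0 0 0 0 0 0 0")

```text
time: 36.35
tcp_pos: [478.9, -119.7, 200.6]
ee_rot: [-179.9, 0.1, -175.9]
force: [-0.5, -0.1, -0.9]
opening: 0.2
```

Run:
```python
from h import *
c=cam('wrist','w19');print(c['s']['tcp_pos'],c['s']['ee_rot'],c['s']['force'],c['s']['opening'],tocase(c['s']['tcp_pos']),c['s']['joint_pos'])
```

```text
[ 478.89955358 -119.72482969  200.58865761] [-1.79889985e+02  5.70605029e-02 -1.75858643e+02] [-0.49335449 -0.09956938 -0.85447738] 0.21974057860846313 [-9.06794186 72.61950327] [-2.80512606e+01 -2.60958414e+00  1.05305124e+02 -6.42997523e-02
  7.71975677e+01 -1.22178374e+02]
```

View pics/w19.png

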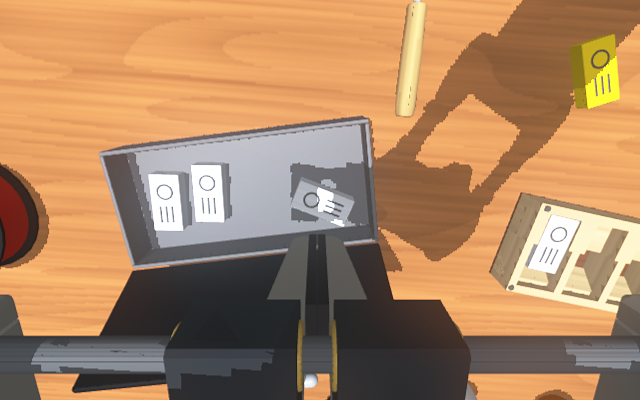

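Emit:
play_rows(commands="8 24 0 0 0 -1.8 0;11 34 0 0 0 -1.8 0;11 34 0 0 0 -1.8 0;11 34 0 0 0 -1.8 0;11 34 0 0 0 -1.8 0;11 34 -10 0 0 -1.8 0;9 30 -10 0 0 -1.8 0;7.4 14.7 -10 0 0 0 0;0 0 0 0 0 0 0;0 0 0 0 0 0 0")

```text
time: 37.4
tcp_pos: [558.0, 118.0, 169.6]
ee_rot: [-179.9, -0.1, 171.5]
force: [-0.7, 0.0, 0.4]
opening: 0.3
```

Run:
```python
from h import *
c=cam('wrist','w20');print(c['s']['tcp_pos'],c['s']['ee_rot'],c['s']['force'],c['s']['opening'])
cv2.imwrite('pics/a20.png',cv2.resize(c['img'][100:240,250:400,::-1],None,fx=4,fy=4,interpolation=cv2.INTER_CUBIC))
```

```text
[558.01073173 118.03884015 169.57987015] [-1.79877324e+02 -6.52592753e-02  1.71482881e+02] [-0.66903668  0.02059957  0.4102283 ] 0.3434839713249236
```

View pics/a20.png

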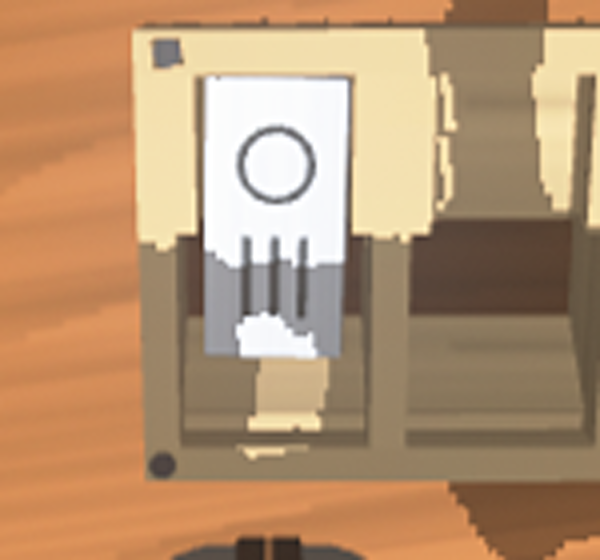

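Emit:
play_rows(commands="0.5 0.7 -40 0 0 0 0;0 0 -40 0 0 0 0;0 0 -25 0 0 0 0;0 0 -12 0 0 0 0;0 0 -8 0 0 0 0;0 0 -6 0 0 0 0;0 0 -6 0 0 0 0;0 0 -5 0 0 0 0;0 0 0 0 0 0 0;0 0 0 0 0 0 0")

```text
time: 38.45
tcp_pos: [559.7, 119.9, 29.2]
ee_rot: [-179.9, 0.1, 171.5]
force: [1.0, 0.4, 1.4]
opening: 0.3
```

Emit:
play_rows(commands="0 0 5 0 0 0 0;0 0 10 0 0 0 0;0 0 20 0 0 0 0;-5 0 30 0 0 0 0.3;-10 0 30 0 0 0 0.42;-10 3 0 0 0 0 0.42;-12 2.6 -15 0 0 0 0.42;0 0 0 0 0 0 0.42;0 0 0 0 0 0 0.42")

```text
time: 39.35
tcp_pos: [521.3, 125.5, 108.0]
ee_rot: [-179.9, -0.0, 171.5]
force: [0.7, -0.9, 0.1]
opening: 38.3
```

Run:
```python
from h import *
c=cam('wrist','w21');print(c['s']['tcp_pos'],c['s']['ee_rot'],c['s']['force'],c['s']['opening'],nest(-10,-75))
```

```text
[521.27764514 125.48115781 107.95817226] [-1.79915682e+02 -4.23594541e-02  1.71524591e+02] [ 0.69270298 -0.88306947  0.10986918] 38.25835841436896 [520.68758457 124.28362715]
```

View pics/w21.png

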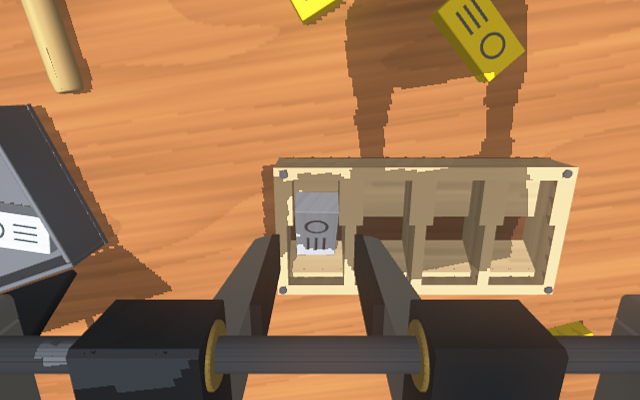

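Emit:
play_rows(commands="-0.3 -1 -20 0 0 0 0.42;0 0 -20 0 0 0 0.42;0 0 -18 0 0 0 0.42;0 0 -9 0 0 0 0.42;0 0 0 0 0 0 0.42;0 0 0 0 0 0 0.2;0 0 0 0 0 0 0.2;0 0 0 0 0 0 0.2;0 0 0 0 0 0 0.2")

```text
time: 40.3
tcp_pos: [522.3, 124.4, 42.1]
ee_rot: [-179.9, 0.1, 171.5]
force: [0.9, 0.1, 0.5]
opening: 29.4
```

Emit:
play_rows(commands="0 0 6 0 0 0 0.2;0 0 10 0 0 0 0.2;0 0 15 0 0 0 0.2;0 0 25 0 0 0 0.2;0 0 30 0 0 0 0.2;0 -10 15 0 0 0 0.2;-1 -20 0 0 0 0 0.2;0 0 0 0 0 0 0.2")

```text
time: 41.1
tcp_pos: [521.2, 92.4, 143.6]
ee_rot: [-179.9, 0.1, 171.4]
force: [-0.4, 0.4, -1.0]
opening: 29.4
```

Run:
```python
from h import *
c=cam('wrist','w22');print(c['s']['tcp_pos'],c['s']['ee_rot'],c['s']['force'],c['s']['opening'])
for y in (-37,9): print(case(-20,y))
```

```text
[521.16681327  92.40835453 143.60697864] [-1.79889555e+02  1.48038673e-01  1.71401964e+02] [-0.40375562  0.42277062 -0.96752379] 29.381991295569
[ 489.46756789 -229.38002777]
[ 480.53278773 -184.25609063]
```

View pics/w22.png

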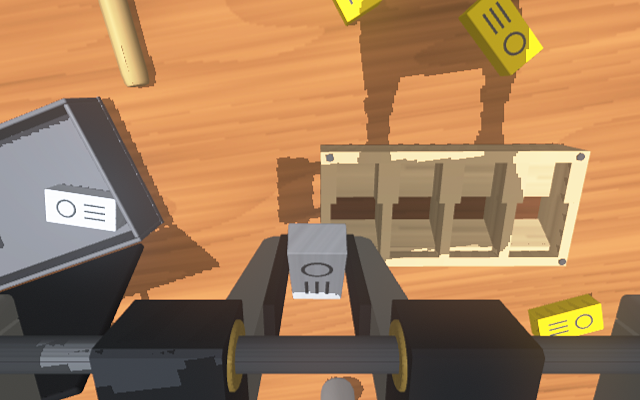

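Emit:
play_rows(commands="-3 -20 0 0 0 1.5 0.2;-5 -35 0 0 0 2.2 0.2;-5 -35 0 0 0 2.2 0.2;-5 -35 0 0 0 2.2 0.2;-5 -35 0 0 0 2.2 0.2;-5 -35 0 0 0 2.2 0.2;-5 -35 0 0.4 -5 0 0.2;-4 -25 0 0.4 -5 0 0.2;-3 -20 0 0.4 -5 0 0.2;0 0 0 0.4 -5 0 0.2")

```text
time: 42.15
tcp_pos: [480.5, -182.6, 142.7]
ee_rot: [179.9, 20.3, -176.2]
force: [-0.4, 0.4, -0.4]
opening: 29.5
```

Emit:
play_rows(commands="0 0 -20 0 0 0 0.2;0 0 -20 0 0 0 0.2;0 0 -20 0 0 0 0.2;0 0 -15 0 0 0 0.2;0 0 0 0 0 0 0.2;0 0 0 0 0 0 0.2")

```text
time: 42.75
tcp_pos: [480.6, -180.2, 67.4]
ee_rot: [179.8, 20.1, -176.0]
force: [-0.8, 0.3, -0.5]
opening: 29.3
```

Run:
```python
from h import *
c=cam('wrist','w23');print(c['s']['tcp_pos'],c['s']['ee_rot'],c['s']['force'],c['s']['opening'],tocase(c['s']['tcp_pos']))
```

```text
[ 480.58409336 -180.19453844   67.38802378] [ 179.81246522   20.07666329 -176.03087789] [-0.80438136  0.28474663 -0.4716217 ] 29.299596537067494 [-19.16077853  12.97423524]
```

View pics/w23.png

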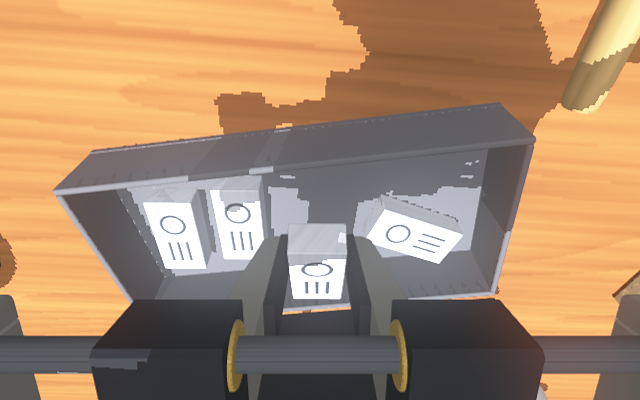

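Emit:
play_rows(commands="1 -5 -15 0 0 0 0.2;0 0 -12 0 0 0 0.2;0 0 -7 0 0 0 0.2;0 0 -3 0 0 0 0.2;0 0 -2 0 0 0 0.2;0 0 0 0 0 0 0.2")

```text
time: 43.4
tcp_pos: [482.0, -185.6, 28.8]
ee_rot: [179.9, 20.1, -176.0]
force: [-1.4, 0.8, 1.7]
opening: 29.5
```

Emit:
play_rows(commands="0 0 -1 0 0 0 0.2;0 0 0 0 0 0 0.4;0 0 0 0 0 0 0.4;0 0 0 0 0 0 0.4;-3 0 8 0 0 0 0.4;-3 0 15 0 0 0 0.4;-5 10 30 -0.4 5 0 0.4;0 20 30 -0.4 5 0 0.4;0 20 30 -0.4 5 0 0.3;0 20 30 -0.4 5 0 0.1")

```text
time: 44.4
tcp_pos: [470.4, -115.2, 173.0]
ee_rot: [-179.8, -0.1, -176.1]
force: [-0.3, -0.8, 0.1]
opening: 23.1
```

Emit:
play_rows(commands="0 10 20 0 0 0 0;0 -10 20 0 0 0 0;0 -20 10 0 0 0 0;0 0 0 0 0 0 0;0 0 0 0 0 0 0")

```text
time: 44.9
tcp_pos: [470.4, -135.5, 220.5]
ee_rot: [-179.9, 0.0, -176.1]
force: [-0.1, -0.2, -0.9]
opening: 0.4
```

Run:
```python
from h import *
c=cam('wrist','w24');print(c['s']['tcp_pos'],c['s']['ee_rot'],c['s']['force'],c['s']['opening'],tocase(c['s']['tcp_pos']))
```

```text
[ 470.38607703 -135.48832341  220.5105043 ] [-1.79944736e+02  4.97390962e-02 -1.76055109e+02] [-0.12820593 -0.20600887 -0.88916231] 0.4371046555861993 [-20.48109254  58.80983244]
```

View pics/w24.png

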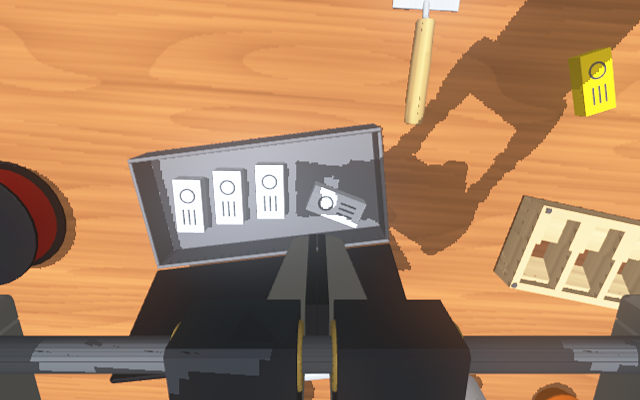

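Run:
```python
from h import *
im=cv2.imread('pics/w24.png')
cv2.imwrite('pics/a24.png',cv2.resize(im[120:275,125:395],None,fx=2.9,fy=2.9,interpolation=cv2.INTER_CUBIC))
```

```text
(no output)
```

View pics/a24.png

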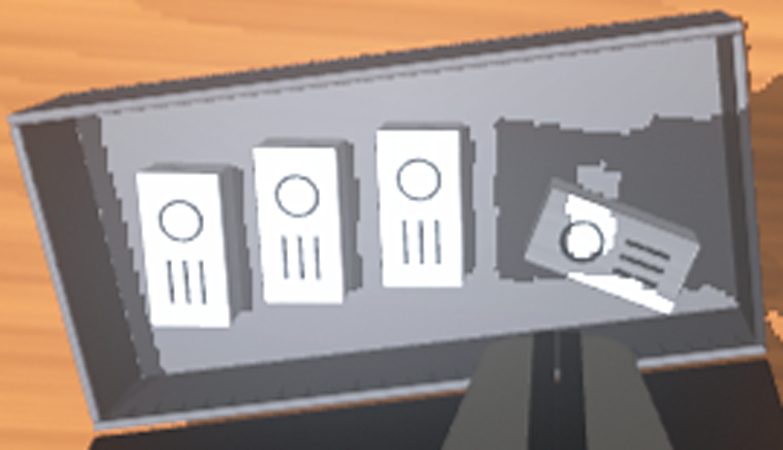

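Emit:
play_rows(commands="10 0 20 0 0 -8 0;15 0 20 0 0 -8 0.1;20 -3 5 0 0 -8 0.27;20 -3 0 0 0 -8 0.27;20 -3 0 0 0 -8 0.27;20 -3 0 0 0 -8.5 0.27;20 -3 0 0 0 -8.5 0.27;20 -3 0 0 0 -8.5 0.27;20 -3 0 0 0 -8.5 0.27;20 -3 0 0 0 -8.5 0.27")

```text
time: 45.95
tcp_pos: [655.9, -158.6, 264.0]
ee_rot: [-179.8, -0.1, 101.2]
force: [-0.1, -0.4, 0.4]
opening: 24.7
```

Emit:
play_rows(commands="0 0 0 -0.96 4.84 0 0.27;0 0 0 -0.96 4.84 0 0.27;0 0 -10 -0.96 4.84 0 0.27;0 0 -20 -0.96 4.84 0 0.27;0 0 -20 -0.96 4.84 0 0.27;0 0 0 0 0 0 0.27;0 0 0 0 0 0 0.27")

```text
time: 46.65
tcp_pos: [655.2, -158.8, 213.9]
ee_rot: [-155.2, -0.2, 101.5]
force: [-0.5, 0.3, 0.4]
opening: 24.8
```

Run:
```python
from h import *
c=cam('wrist','w25');print(c['s']['tcp_pos'],c['s']['ee_rot'],c['s']['force'],c['s']['opening'],tocase(c['s']['tcp_pos']))
```

```text
[ 655.22658494 -158.83896034  213.91370255] [-155.17661568   -0.1793764   101.53900646] [-0.51893388  0.31013143  0.35136331] 24.809333295860693 [1.56303661e+02 1.52863047e-03]
```

View pics/w25.png

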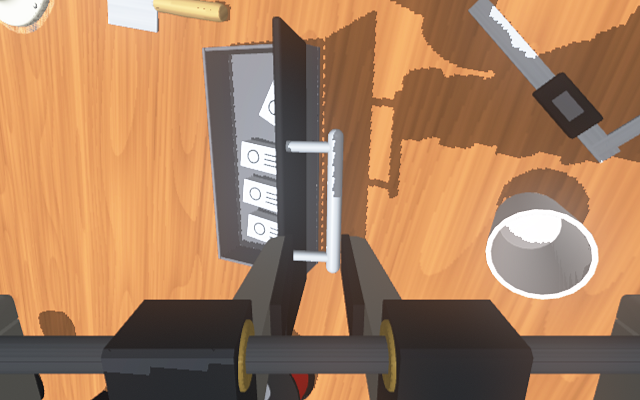

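Emit:
play_rows(commands="0 0 -15 0 0 0 0.27;0 0 -14 0 0 0 0.27;-8 -1.6 -20 0 0 0 0.27;-8 -1.6 -18 0 0 0 0.27;-6 -1.2 -14 0 0 0 0.27;-5.5 -1.2 -14 0 0 0 0.27;0 0 0 0 0 0 0.27;0 0 0 0 0 0 0;0 0 0 0 0 0 0;0 0 0 0 0 0 0")

```text
time: 47.7
tcp_pos: [627.5, -165.6, 122.0]
ee_rot: [-155.1, -0.0, 101.5]
force: [-6.3, 0.7, 2.2]
opening: 9.9
```

Run:
```python
from arc import *
th=np.linspace(1.9,.0,36);ph=np.radians(25)*np.clip((th-.12)/1.78,0,1)
P=np.array([tcp(a,b,15) for a,b in zip(th,ph)])
D=np.diff(np.round(P-P[0],1),axis=0);w=np.diff(np.degrees(ph))
print(P[0],P[-1])
for k in range(0,35,10):print(';'.join('%.1f %.1f %.1f %.2f %.2f 0 0'%(*r,*(a*ay)) for r,a in zip(D[k:k+10],w[k:k+10])))
s,T=pose();print(T[:3,3]-T[:3,2]*15)
```

```text
[ 626.89116976 -164.41359599  121.35092042] [ 454.85684322 -198.47730993   72.        ]
-4.7 -0.9 3.8 0.15 -0.75 0 0;-4.8 -1.0 3.5 0.15 -0.75 0 0;-5.1 -1.0 3.2 0.15 -0.75 0 0;-5.2 -1.0 3.0 0.15 -0.75 0 0;-5.3 -1.1 2.6 0.15 -0.75 0 0;-5.5 -1.1 2.3 0.15 -0.75 0 0;-5.7 -1.1 2.1 0.15 -0.75 0 0;-5.7 -1.1 1.7 0.15 -0.75 0 0;-5.8 -1.2 1.3 0.15 -0.75 0 0;-5.8 -1.1 1.1 0.15 -0.75 0 0
-6.0 -1.2 0.7 0.15 -0.75 0 0;-5.9 -1.2 0.3 0.15 -0.75 0 0;-6.0 -1.2 0.1 0.15 -0.75 0 0;-5.9 -1.1 -0.3 0.15 -0.75 0 0;-6.0 -1.2 -0.7 0.15 -0.75 0 0;-5.9 -1.2 -1.0 0.15 -0.75 0 0;-5.8 -1.1 -1.3 0.15 -0.75 0 0;-5.7 -1.2 -1.6 0.15 -0.75 0 0;-5.7 -1.1 -2.0 0.15 -0.75 0 0;-5.6 -1.1 -2.3 0.15 -0.75 0 0
-5.4 -1.1 -2.5 0.15 -0.75 0 0;-5.2 -1.0 -2.9 0.15 -0.75 0 0;-5.2 -1.0 -3.2 0.15 -0.75 0 0;-4.9 -1.0 -3.5 0.15 -0.75 0 0;-4.7 -0.9 -3.8 0.15 -0.75 0 0;-4.6 -0.9 -4.0 0.15 -0.75 0 0;-4.3 -0.9 -4.3 0.15 -0.75 0 0;-4.1 -0.8 -4.5 0.15 -0.75 0 0;-3.8 -0.8 -4.7 0.15 -0.75 0 0;-3.6 -0.7 -5.0 0.15 -0.75 0 0
-3.3 -0.6 -5.1 0.15 -0.75 0 0;-3.1 -0.6 -5.4 0.15 -0.75 0 0;-2.8 -0.6 -5.5 0.12 -0.59 0 0;-2.6 -0.5 -5.7 -0.00 0.00 0 0;-2.3 -0.5 -5.8 -0.00 0.00 0 0
[ 633.72580117 -164.34680982  135.56286932]
```

Emit:
play_rows(commands="-4.7 -0.9 3.8 0.15 -0.75 0 0;-4.8 -1 3.5 0.15 -0.75 0 0;-5.1 -1 3.2 0.15 -0.75 0 0;-5.2 -1 3 0.15 -0.75 0 0;-5.3 -1.1 2.6 0.15 -0.75 0 0;-5.5 -1.1 2.3 0.15 -0.75 0 0;-5.7 -1.1 2.1 0.15 -0.75 0 0;-5.7 -1.1 1.7 0.15 -0.75 0 0;-5.8 -1.2 1.3 0.15 -0.75 0 0;-5.8 -1.1 1.1 0.15 -0.75 0 0")

```text
time: 48.7
tcp_pos: [576.9, -175.7, 147.3]
ee_rot: [-163.3, 0.1, 101.5]
force: [3.7, 2.7, 4.2]
opening: 10.1
```

Emit:
play_rows(commands="-6 -1.2 0.7 0.15 -0.75 0 0;-5.9 -1.2 0.3 0.15 -0.75 0 0;-6 -1.2 0.1 0.15 -0.75 0 0;-5.9 -1.1 -0.3 0.15 -0.75 0 0;-6 -1.2 -0.7 0.15 -0.75 0 0;-5.9 -1.2 -1 0.15 -0.75 0 0;-5.8 -1.1 -1.3 0.15 -0.75 0 0;-5.7 -1.2 -1.6 0.15 -0.75 0 0;-5.7 -1.1 -2 0.15 -0.75 0 0;-5.6 -1.1 -2.3 0.15 -0.75 0 0")

```text
time: 49.7
tcp_pos: [516.4, -187.6, 138.2]
ee_rot: [-170.7, 0.0, 101.5]
force: [1.0, 2.5, 4.0]
opening: 10.0
```

Emit:
play_rows(commands="-5.4 -1.1 -2.5 0.15 -0.75 0 0;-5.2 -1 -2.9 0.15 -0.75 0 0;-5.2 -1 -3.2 0.15 -0.75 0 0;-4.9 -1 -3.5 0.15 -0.75 0 0;-4.7 -0.9 -3.8 0.15 -0.75 0 0;-4.6 -0.9 -4 0.15 -0.75 0 0;-4.3 -0.9 -4.3 0.15 -0.75 0 0;-4.1 -0.8 -4.5 0.15 -0.75 0 0;-3.8 -0.8 -4.7 0.15 -0.75 0 0;-3.6 -0.7 -5 0.15 -0.75 0 0")

```text
time: 50.7
tcp_pos: [469.8, -196.7, 98.1]
ee_rot: [-178.3, 0.0, 101.5]
force: [-0.3, 0.3, 4.9]
opening: 9.8
```

Emit:
play_rows(commands="-3.3 -0.6 -5.1 0.15 -0.75 0 0;-3.1 -0.6 -5.4 0.15 -0.75 0 0;-2.8 -0.6 -5.5 0.12 -0.6 0 0;-2.6 -0.5 -5.7 0 0 0 0;-2.3 -0.5 -5.8 0 0 0 0;0 0 0 0 0 0 0")

```text
time: 51.3
tcp_pos: [455.6, -199.4, 70.0]
ee_rot: [179.7, 0.0, 101.5]
force: [-0.0, -2.2, -0.5]
opening: 9.9
```

Run:
```python
from h import *
c=cam('scene','s4');cv2.imwrite('pics/s4.png',cv2.resize(c['img'][100:300,150:450,::-1],None,fx=2.6,fy=2.6));
```

```text
(no output)
```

View pics/s4.png

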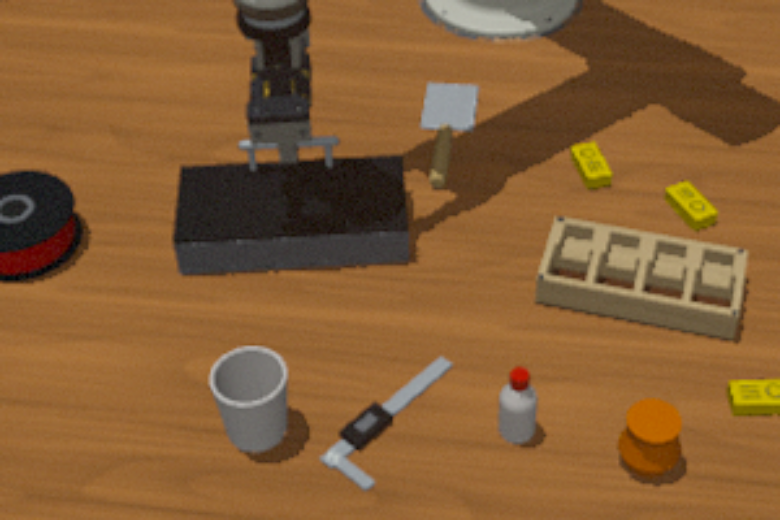

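Emit:
play_rows(commands="0 0 -2 0 0 0 0;0 0 -2 0 0 0 0;0 0 0 0 0 0 0")

```text
time: 51.65
tcp_pos: [455.0, -199.6, 67.9]
ee_rot: [179.9, -0.0, 101.6]
force: [-8.9, -1.4, 12.4]
opening: 10.4
```

Emit:
play_rows(commands="0 0 1 0 0 0 0;0 0 1 0 0 0 0.3;0 0 0 0 0 0 0.3;0 0 0 0 0 0 0.35;0 0 10 0 0 0 0.35;0 0 15 0 0 0 0.35;0 0 20 0 0 0 0.1;0 0 5 0 0 0 0;0 0 0 0 0 0 0;0 0 0 0 0 0 0")

```text
time: 52.65
tcp_pos: [455.8, -199.0, 118.5]
ee_rot: [179.7, -0.0, 101.5]
force: [-0.7, 0.1, -0.1]
opening: 2.0
```

Emit:
play_rows(commands="0 0 -8 0 0 0 0;0 0 -8 0 0 0 0;0 0 -4 0 0 0 0;0 0 -4 0 0 0 0;0 0 -2 0 0 0 0;0 0 -2 0 0 0 0;0 0 0 0 0 0 0")

```text
time: 53.35
tcp_pos: [455.9, -199.1, 92.1]
ee_rot: [179.7, -0.0, 101.5]
force: [-4.6, 3.8, 9.1]
opening: 0.5
```

Emit:
play_rows(commands="0 0 -1.5 0 0 0 0;0 0 0 0 0 0 0;0 0 5 0 0 0 0;0 0 20 0 0 0 0;0 0 40 0 0 0 0;0 0 50 0 0 0 0;0 20 50 0 0 0 0;0 20 30 0 0 0 0;0 0 0 0 0 0 0;0 0 0 0 0 0 0")

```text
time: 54.35
tcp_pos: [456.4, -160.8, 281.2]
ee_rot: [179.6, 0.1, 101.6]
force: [0.6, -0.1, -1.1]
opening: 0.3
```

Run:
```python
from h import *
c=cam('wrist','w26')
cv2.imwrite('pics/a26.png',cv2.resize(cv2.convertScaleAbs(c['img'][:,:,::-1],alpha=1.6,beta=10),None,fx=1.2,fy=1.2))
c=cam('scene','s5')
print(c['s']['tcp_pos'],c['s']['force'])
```

```text
[ 455.79444075 -160.72477082  279.80440687] [-1.10126033 -0.33201678  0.02047   ]
```

View pics/a26.png

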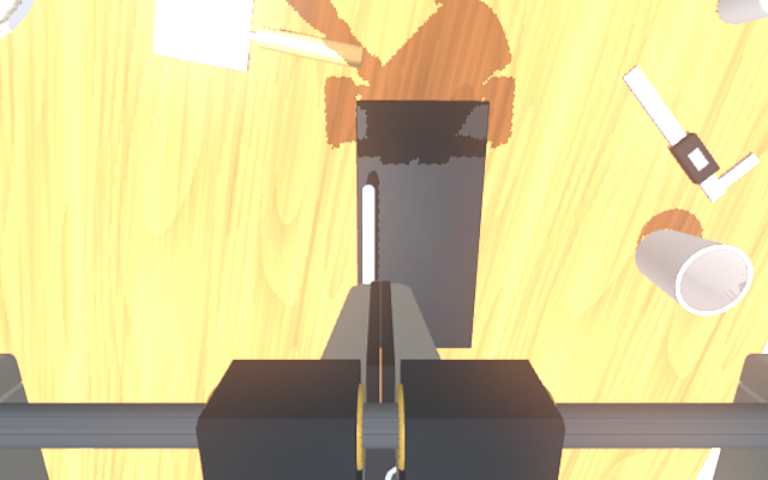

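View pics/s5.png

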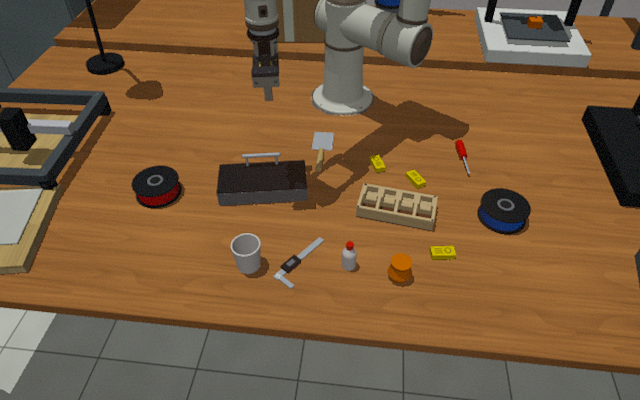

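Lid closed, nest empty, the bystanders where they were, arm clear. Handing in.

```bash
python3 -c "
from station import env
print(env.job_done())"
```

```text
the job is handed in; nothing more can be done
None
```

The job is handed in at about 54 s of robot time. I opened the lid onto its stop and moved all four blanks from the nest to the case floor. I then closed the lid and backed the arm clear.

**Lid:** At the stop the push force rose to about 19 N in x and z. At the end the lid pushed back with about 12 N as I pressed it shut. A separate press on top of the handle bar met it at 92.1 mm, against 92.5 mm for a fully closed lid.

**Blanks:** In the last picture before closing, all four lay flat, apart from each other and inside the walls. That check was by eye; only blank 4 was measured to a flat 59 by 31 mm outline. The final scene picture shows the nest empty. The cup, bottle, vase, spools and calipers look unmoved to the eye; I did not measure their positions.

**What did not go to plan:**
- Blank 1 lay flat again after its first press and needed a second one.
- The grip slackened while carrying blank 4, which dropped into the case. It landed flat but turned askew, so I fitted the other three around it.
- The last joint reached its range limit while placing blank 3, so I turned the tool about 8° and finished the placement.

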